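# Tip the square dish over against the ware board, foot up

## Task

Turn the small square dish foot up onto the ware board without picking it up: push it flat along the bench against the board's near edge, keep it pressed there while your fingertips sweep upward so that its near side rises and it tips up on its far side, and push it over so that it topples face down onto the board. Then push it on until no part of it overhangs the edge. Do not lift or carry the dish, and leave the two bowls, the jar and the turntable where they stand.

Things in the scene. Friction and masses are not known exactly. Their poses are not given: they have to be found in the camera images.
- dish: Loose square terracotta dish, 90 x 90 x 18 mm, about 0.14 kg, flat on the bench before the board. Origin: centre of its underside; x, y along its sides, z out of its open face (up at the start, down once foot up). Vertical outer sides 8 to 18 mm above the bench; foot ring below 70 x 70 mm, 8 mm high; border round the face 4 mm high, 6 mm wide.
- dish_mid (a point): The middle of the dish, 9 mm from its foot and from its face; axes as dish. With the dish against the board and shut fingertips pressed low on its near side at about 5 to 10 N, that side follows the rising fingertips by friction; meanwhile its far upper edge slips down the board's face or sticks there.
- corner0 (a point): Corner (-x,-y) of the dish, half way up its outer side.
- corner1 (a point): Corner (-x,+y) of the dish, half way up its outer side.
- corner2 (a point): Corner (+x,+y) of the dish, half way up its outer side.
- corner3 (a point): Corner (+x,-y) of the dish, half way up its outer side.
- board_edge (a point): Middle of the upper near edge of the ware board, a fixed cork-faced wooden plank flat on the bench, 200 mm deep, 620 long, 20 thick. x runs level from the robot across the board, square to this edge, y along the edge, z up: the board fills x 0 to 200, y -310 to 310, z -20 to 0 mm. Its near face is vertical.
- bowl_large: Brown glazed bowl standing foot up on the board near one end, 116 mm across the rim, 70 mm high. Origin: centre of its rim plane, on the board. Leave it.
- bowl_small: Blue glazed bowl standing foot up on the board near the other end, 94 mm across, 55 mm high. Origin: centre of its rim plane, on the board. Leave it.
- wax_jar: Grey jar with a white lid, 60 mm across, 75 mm high, on the bench to one side. Origin: centre of its underside. Leave it.
- turntable: Small aluminium banding wheel, 120 mm across, 44 mm high, on the bench to the other side. Origin: centre of its underside. Leave it.
Not all that is in view belongs to the job. Of the things shaped like the dish, the terracotta one is meant.

How it is judged:
By the outcome, as a careful person would: the job done as asked, in the order asked, and still so for the second after the job is handed in, with the robot touching nothing.
It also fails if it takes over 67 s, if anything falls off the work surface, if the arm or the gripper's body presses on something with over 40 N, if the wrist force passes 120 N, or if a joint passes its speed limit or range.

## Robot

A 6-joint arm with a two-finger parallel gripper is mounted at the origin on the work surface. World frame = base frame: x ahead of the robot, y to its left, z up, the work surface at z = 0. Lengths are in mm, angles in rad, forces in N, time in s.
With the tool pointing down it reaches from about 300 to 825 mm from the base axis. Payload 5.4 kg.
Tool frame: the origin (TCP) lies between the finger pads; the fingertips stand 25 mm ahead of it and the grasp point (between the pads) lies 6 mm ahead of it; x points along the fingers, y is the direction in which the jaws open and shut, and the axes are right-handed (so a half turn about x gives the same grasp; the last joint's range is limited). The gripper opens to 92 mm and grips with 3 to 60 N. Pads are 20 mm wide; open, the fingers measure 128 mm over their backs; the gripper's body (75 mm by 189 mm) begins 69 mm behind the grasp point.
Start: joints at [-1.541, 0.158, 1.597, -0, 1.386, -0.21], TCP at [136.544, -558.535, 208.801] pointing down, gripper open.
Joint ranges: [-2.91, 2.91], [-0.94, 2.29], [0.18, 2.7], [-1.29, 4.43], [0.17, 2.64], [-3, 3]. Speed limits (rad/s): [2.57, 2.57, 3.14, 3.14, 3.14, 3.14].

## Interface

Orientations are given as [roll, pitch, yaw] about the fixed x, y, z axes, in that order (R = Rz(yaw) Ry(pitch) Rx(roll)).
In Python, from workcell import ctrl gives the robot as it stands. The module is installed in compiled form; this text tells all that it offers.
- The arm moves only by the shell command python3 -m pendant 'ROWS' [FORCE]. ROWS is JSON, a list of rows, each an object with "rotation": the turn, a rotation vector about the tool's x, y, z in rad, a list of three; "delta_pos": the shift along the tool's x, y, z in mm, a list of three; "grip": the opening, from 0 (shut) to 1 (fully open). In form: [{"rotation": [rx, ry, rz], "delta_pos": [tx, ty, tz], "grip": grip}, ...]. A call has exactly 5 rows; each row is the pose to reach, as a shift and turn from the pose commanded when the call began, along the tool's axes at that moment; what a row does not reach only later rows make up. A row lasts 1/10 s, in which the tool goes at most 50 mm and 8.59 degrees, less where a joint would pass 70% of its speed; a pose out of reach is approached as far as the arm can. A call with a gripper value outside its range is refused whole. The fingers move at their own pace and stop on an object; FORCE is the grip in N (left out, the last holds). Time passes only in rows, so rows that repeat a pose let the fingers close, or fill a call up. It gives the time, the measured TCP pose, the force and the opening at its end, in the units of the state.
- ctrl.state(): the state, without advancing time (a new reading comes with each control period).
- ctrl.grab_frame(name): name is "scene" or "top" or "wrist"; returns (picture, depth): 384x512x3 uint8, blue, green, red; 384x512 float32, mm along the optical axis (not along the pixel's ray), 0 where there is no reading.
- ctrl.get_calibration(name): a dict with "fx", "fy", "cx", "cy" (pixels), "k1" (the pictures are not rectified: a ray, as slopes to the right and down, at radius r is drawn at 1 + k1 r^2 times it, then the intrinsics apply), "view" (4x4, takes a point from world to camera coordinates). Camera axes: x right, y up, looking along -z (the intrinsics and any distortion apply to the point x, -y, -z); pixel columns grow to the right and rows downward; lengths in mm; the calibration is good to about 2 mm. A picture is of the moment at which its call begins: read the wrist's pose just before it. get_calibration takes no time and is no camera call; for the wrist camera it gives the pose at the moment of the call.
- ctrl.finish_job(): hands the job in, once; it reports no verdict.
Trained networks look in the newest picture that a camera, given by its name, has taken for a name from the list of things; names that differ only in an ending like _2 or _b are one class to them, and where a whole thing is asked for, a point or a joint stands for the part that bears it (a point fixed in the world has none). Each returns a list of dicts, best first, with "p" (0 to 1); they miss things now and then, are a little off and sometimes report something else, mostly with a low value. They report only what shows in the picture. A call takes as long as a camera call. They do not tell look-alikes from the thing itself.
- ctrl.look_for(camera, thing): "xy" ([column, row] in pixels, amid what is visible of it).
- ctrl.spot_point(camera, thing): "xy" ([column, row] in pixels: a listed point, or the origin of a listed thing).
The state is a dict: "t": time; "joint_pos": joint angles; "joint_velocities": joint speeds; "tau": joint torques, N m; "tcp_pos": TCP position; "ee_rot": TCP orientation; "contact_force": force on the tool from outside, world axes, zero at the start; "moment": the same for the moment, N m; "opening": opening from 0.0 (shut) to 1.0 (fully open).
Only numpy, scipy, OpenCV 4.12 (cv2) and the standard library are available. Lean on these libraries where they do the work, as an engineer would, in place of code of your own. Each camera call takes 0.05 s, during which the arm holds its last target.

## Working session

There is one attempt and no reset: what is moved stays moved. The work goes in short steps, Python scripts to look and compute and a shell command to move; the robot and the scene stay as the last step left them, time stands still between calls to the robot, and variables do not carry over. Pictures are saved under pics/ and viewed, and the job is handed in when it is done.

```bash
mkdir -p pics; cat > h.py <<'E'
import numpy as np, cv2
from workcell import ctrl
from scipy.spatial.transform import Rotation as R
def save(name,img): cv2.imwrite('pics/'+name+'.png',img)
def ray(cal,xy):
    d=np.array([(xy[0]-cal['cx'])/cal['fx'],(xy[1]-cal['cy'])/cal['fy']])
    u=d.copy()
    for _ in range(20): u=d/(1+cal['k1']*(u@u))
    return u
def p2w(cal,xy,depth):
    u=ray(cal,xy); V=np.array(cal['view'])
    pc=np.array([u[0]*depth,-u[1]*depth,-depth,1])
    return (np.linalg.inv(V)@pc)[:3]
def onz(cal,xy,z):
    a=p2w(cal,xy,1.);V=np.linalg.inv(np.array(cal['view']));o=V[:3,3]
    d=a-o; return o+d*(z-o[2])/d[2]
def proj(cal,P):
    pc=np.array(cal['view'])@np.append(P,1); u=np.array([pc[0],-pc[1]])/-pc[2]
    u=u*(1+cal['k1']*(u@u)); return np.array([u[0]*cal['fx']+cal['cx'],u[1]*cal['fy']+cal['cy']])
E
python3 - <<'E'
from h import *
np.set_printoptions(precision=1,suppress=True)
s=ctrl.state();print({k:np.round(v,3) for k,v in s.items()})
for c in ('top','scene'):
    im,d=ctrl.grab_frame(c);save(c+'0',im);cal=ctrl.get_calibration(c)
    np.save(c+'d.npy',d)
    for t,z in (('dish',0),('dish_mid',9),('corner0',13),('corner1',13),('corner2',13),('corner3',13),('board_edge',20),('bowl_large',20),('bowl_small',20),('wax_jar',0),('turntable',0)):
        if c=='scene' and t[:3] in('cor','bow','wax','tur'):continue
        for r in ctrl.spot_point(c,t)[:3]: print(c,t,round(r['p'],2),np.array(r['xy']),onz(cal,r['xy'],z))
print(ctrl.state()['t'])
E
```

```text
{'t': np.float64(0.0), 'joint_pos': array([-1.5,  0.2,  1.6,  0. ,  1.4, -0.2]), 'joint_velocities': array([-0., -0.,  0., -0.,  0., -0.]), 'tau': array([ -0. , -38.6, -32.2,   0.1,   0. ,  -0. ]), 'tcp_pos': array([ 136.5, -557.9,  207.8]), 'ee_rot': array([-1.8,  1.6,  1.6]), 'contact_force': array([-0.2, -0.5, -1.3]), 'moment': array([ 0., -0., -0.]), 'opening': np.float64(1.0)}
top dish 0.89 [185.6 291.2] [323.3 148.2   0. ]
top dish 0.74 [236.8 229. ] [462.2  33.    0. ]
top dish 0.61 [305.  286.8] [ 330.1 -121.6    0. ]
top dish_mid 0.98 [303.8 286.2] [ 332.4 -117.3    9. ]
top dish_mid 0.83 [235.7 230.3] [458.8  35.5   9. ]
top corner0 0.92 [159.3 287.9] [332.4 204.3  13. ]
top corner0 0.85 [211.6 213.3] [497.4  90.2  13. ]
top corner0 0.84 [261.9 244.5] [426.4 -23.6  13. ]
top corner1 0.92 [159.3 287.9] [332.4 204.3  13. ]
top corner1 0.85 [211.6 213.3] [497.4  90.2  13. ]
top corner1 0.84 [261.9 244.5] [426.4 -23.6  13. ]
top corner2 0.92 [159.3 287.9] [332.4 204.3  13. ]
top corner2 0.85 [211.6 213.3] [497.4  90.2  13. ]
top corner2 0.84 [261.9 244.5] [426.4 -23.6  13. ]
to
[... 263 characters left out ...]
op bowl_large 0.39 [109.3 245.8] [424.9 316.1  20. ]
top bowl_small 0.82 [129.4 141. ] [665.2 281.7  20. ]
top bowl_small 0.56 [315.  138.9] [ 671.6 -151.3   20. ]
top wax_jar 0.6 [339.5 229.4] [ 459.7 -206.3    0. ]
top turntable 0.69 [106.3 244.8] [427.2 330.2   0. ]
top turntable 0.61 [342. 228.] [ 462.9 -212.4    0. ]
scene dish 0.81 [278.  189.2] [452.1  33.5   0. ]
scene dish 0.69 [317.9 167.2] [322.6 132.6   0. ]
scene dish 0.6 [236.5 160.1] [ 344.2 -114.7    0. ]
scene dish_mid 0.81 [274.2 184.6] [445.6  21.2   9. ]
scene dish_mid 0.69 [319.9 164.7] [321.1 137.2   9. ]
scene dish_mid 0.56 [234.7 152.3] [ 317.1 -127.6    9. ]
scene board_edge 0.56 [275.7 210. ] [557.4  44.9  20. ]
0.8
```

View pics/top0.png

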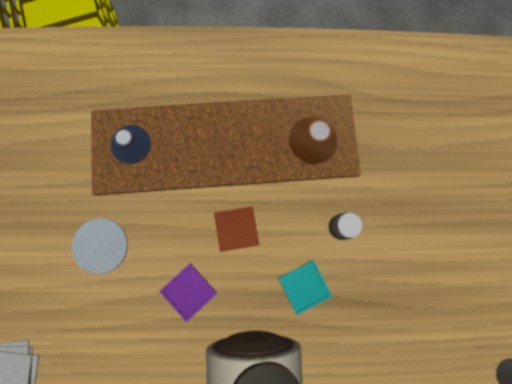

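View pics/scene0.png

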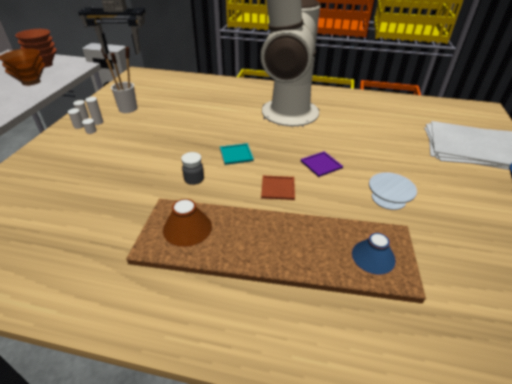

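```bash
python3 - <<'E'
from h import *
im=cv2.imread('pics/top0.png')
save('crop0',cv2.resize(im[165:320,130:340],None,fx=3.6,fy=3.6,interpolation=cv2.INTER_CUBIC))
E
```

```text
(no output)
```

View pics/crop0.png

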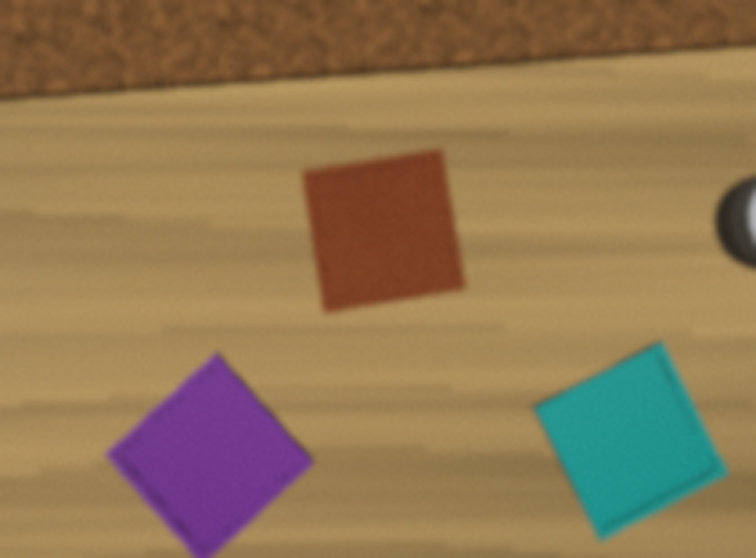

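Three things in the picture look like the dish: terracotta (237,229), purple (188,292) and teal (305,287). The crop confirms that the terracotta one at (237,229) is the dish. It sits before the board, turned a few degrees from the edge. The bowls are at (130,143) and (314,140), the jar at (347,226) and the turntable at (100,246).

```bash
cat >> h.py <<'E'
def dishtop(z=18,c='top'):
    im,d=ctrl.grab_frame(c);cal=ctrl.get_calibration(c)
    return im,d,cal
E
python3 - <<'E'
from h import *
np.set_printoptions(precision=2,suppress=True)
im=cv2.imread('pics/top0.png');d=np.load('topd.npy');cal=ctrl.get_calibration('top')
hsv=cv2.cvtColor(im,cv2.COLOR_BGR2HSV)
print(hsv[229,237],hsv[160,220],hsv[260,260])
b,g,r=[im[...,i].astype(int) for i in range(3)]
sub=np.zeros(im.shape[:2],np.uint8);sub[200:262,200:275]=1
m=((r>2*g)&(sub>0)).astype(np.uint8)
cs,_=cv2.findContours(m,cv2.RETR_EXTERNAL,cv2.CHAIN_APPROX_NONE);c=max(cs,key=cv2.contourArea)
rect=cv2.minAreaRect(c);print(rect)
bp=cv2.boxPoints(rect);W=np.array([onz(cal,p,18) for p in bp]);print(W,W.mean(0))
for i in range(4):
    e=W[(i+1)%4]-W[i];print(np.linalg.norm(e),np.degrees(np.arctan2(e[1],e[0])))
# board edge: find transition per column
pts=[]
for x in range(105,350,5):
    col=im[165:205,x].astype(int).sum(1); gr=np.diff(cv2.GaussianBlur(col.astype(np.float32).reshape(-1,1),(1,5),0).ravel())
    k=gr.argmax(); pts.append((x,165+k+.5))
pts=np.array(pts); P=np.array([onz(cal,p,20) for p in pts])
f=np.polyfit(P[:,1],P[:,0],1)
for _ in range(4):
    r_=P[:,0]-np.polyval(f,P[:,1]);k=abs(r_)<3;f=np.polyfit(P[k,1],P[k,0],1)
print('edge x=a*y+b',f,k.sum(),'angle',np.degrees(np.arctan(f[0])))
print('edge at y=40',np.polyval(f,40))
# depth checks
for p in [(237,229),(220,160),(260,215),(237,220)]: print(p,d[p[1],p[0]],p2w(cal,p,d[p[1],p[0]]))
print([np.array(cal[k]) for k in('fx','fy','cx','cy','k1')]);print(np.linalg.inv(cal['view'])[:3,3])
wc=ctrl.get_calibration('wrist');s=ctrl.state();T=np.linalg.inv(wc['view']);
Rt=R.from_euler('xyz',s['ee_rot']).as_matrix();print('tool R\n',Rt);print('cam in tool',Rt.T@(T[:3,3]-s['tcp_pos']),'\n',Rt.T@T[:3,:3])
E
```

```text
[  9 183 124] [ 14 155 110] [ 19 121 166]
((231.0, 247.0), (0.0, 0.0), 0.0)
[[421.27  45.97  18.  ]
 [421.27  45.97  18.  ]
 [421.27  45.97  18.  ]
 [421.27  45.97  18.  ]] [421.27  45.97  18.  ]
0.0 0.0
0.0 0.0
0.0 0.0
0.0 0.0
edge x=a*y+b [ -0.07 563.3 ] 49 angle -4.076822143230829
edge at y=40 560.4479515198525
(237, 229) 801.011 [461.47  32.52  15.07]
(220, 160) 817.69366 [620.02  71.53  19.9 ]
(260, 215) 823.1559 [494.31 -20.78  -0.43]
(237, 220) 805.7882 [481.95  32.5   13.24]
[array(354.77), array(354.77), array(252.27), array(193.94), array(-0.05)]
[423.56  28.89 819.83]
tool R
 [[ 0.    0.24 -0.97]
 [-0.   -0.97 -0.24]
 [-1.    0.   -0.  ]]
cam in tool [-175.33    0.24  -70.55] 
 [[ 0.    0.25 -0.97]
 [ 1.   -0.    0.  ]
 [-0.   -0.97 -0.25]]
```

```bash
cat >> h.py <<'E'
def seg(im,box):
    x0,y0,x1,y1=box
    hsv=cv2.cvtColor(im,cv2.COLOR_BGR2HSV).astype(int)
    m=((hsv[...,0]<12)&(hsv[...,1]>150)).astype(np.uint8)
    k=np.zeros_like(m);k[y0:y1,x0:x1]=1;m*=k
    m=cv2.morphologyEx(m,cv2.MORPH_OPEN,np.ones((3,3),np.uint8))
    cs,_=cv2.findContours(m,cv2.RETR_EXTERNAL,cv2.CHAIN_APPROX_NONE)
    return max(cs,key=cv2.contourArea)
def dish(im,cal,box,z):
    c=seg(im,box)[:,0,:]
    W=np.array([onz(cal,p,z)[:2] for p in c]).astype(np.float32)
    return cv2.minAreaRect(W)
E
python3 - <<'E'
from h import *
im=cv2.imread('pics/top0.png');cal=ctrl.get_calibration('top')
r=dish(im,cal,(200,198,275,262),18);print(r)
E
```

```text
((462.7713317871094, 34.596351623535156), (86.53226470947266, 86.50146484375), 9.418194770812988)
```

```bash
cat >> h.py <<'E'
YAW=np.radians(4.08)
def Rdes(tilt=0):
    # tool x down, z = -board x ; tilt>0 leans
    z=-np.array([np.cos(YAW),np.sin(YAW),0]);x=np.array([0,0,-1.]);y=np.cross(z,x)
    return np.stack([x,y,z],1)
EDGE0=np.array([560.4,40.,20.]) 
def bw(bx,by,z): # board coords (by from point at world y=40 edge) -> world
    c,s=np.cos(YAW),np.sin(YAW); return np.array([EDGE0[0]+c*bx-s*by,EDGE0[1]+s*bx+c*by,z])
def wb(p):
    c,s=np.cos(YAW),np.sin(YAW); d=np.array(p[:2])-EDGE0[:2]; return np.array([c*d[0]+s*d[1],-s*d[0]+c*d[1]])
def plan(target):
    s=ctrl.state();Rt=R.from_euler('xyz',s['ee_rot']).as_matrix()
    print('dpos',np.round(Rt.T@(np.array(target)-s['tcp_pos']),1),'rot',np.round(R.from_matrix(Rt.T@Rdes()).as_rotvec(),3))
def st():
    s=ctrl.state();b=wb(s['tcp_pos']);f=s['contact_force'];c,n=np.cos(YAW),np.sin(YAW)
    print('t %.2f bx %.1f by %.1f z %.1f | F bx %.1f by %.1f z %.1f | op %.2f'%(s['t'],*b,s['tcp_pos'][2],c*f[0]+n*f[1],-n*f[0]+c*f[1],f[2],s['opening']))
E
python3 - <<'E'
from h import *
print(wb([462.8,34.6]), bw(-165,0,205));print(Rdes())
plan(bw(-170,1.5,208)); st()
E
```

```text
[-97.73685636   1.55785384] [395.81816289  28.26037087 205.        ]
[[ 0.          0.07114927 -0.99746568]
 [ 0.         -0.99746568 -0.07114927]
 [-1.          0.         -0.        ]]
dpos [   0.8 -510.7 -386.5] rot [ 0.169 -0.    -0.   ]
t 0.80 bx -465.4 by -566.9 z 208.8 | F bx 0.3 by 0.2 z -0.3 | op 1.00
```

```bash
python3 -m pendant '[{"rotation":[0.034,0,0],"delta_pos":[0,-36,-27],"grip":0},{"rotation":[0.068,0,0],"delta_pos":[0,-72,-54],"grip":0},{"rotation":[0.102,0,0],"delta_pos":[0,-108,-81],"grip":0},{"rotation":[0.136,0,0],"delta_pos":[0,-144,-108],"grip":0},{"rotation":[0.169,0,0],"delta_pos":[0,-180,-136],"grip":0}]' 20
python3 -c "
from h import *
st();plan(bw(-172,1.5,208))"
```

```text
t: 1.3
tcp_pos: [226.3, -349.8, 208.8]
ee_rot: [2.275, 1.57, -0.798]
contact_force: [0.5, 0.9, -0.7]
opening: 0.586
t 1.30 bx -361.0 by -365.0 z 208.8 | F bx 0.6 by 0.8 z -0.7 | op 0.59
dpos [   0.7 -367.  -188.1] rot [-0.002 -0.    -0.   ]
```

```bash
python3 -m pendant '[{"rotation":[0,0,0],"delta_pos":[0,-40,-20],"grip":0},{"rotation":[0,0,0],"delta_pos":[0,-80,-40],"grip":0},{"rotation":[0,0,0],"delta_pos":[0,-120,-60],"grip":0},{"rotation":[0,0,0],"delta_pos":[0,-160,-80],"grip":0},{"rotation":[0,0,0],"delta_pos":[0,-200,-100],"grip":0}]' 20
python3 -c "
from h import *
st();plan(bw(-172,1.5,208))"
```

```text
t: 1.8
tcp_pos: [311.9, -143.3, 209.1]
ee_rot: [2.399, 1.569, -0.673]
contact_force: [0.9, -1.7, -1.0]
opening: 0.154
t 1.80 bx -260.9 by -165.1 z 209.1 | F bx 0.7 by -1.7 z -1.0 | op 0.15
dpos [   1.  -166.7  -88.7] rot [-0.001 -0.001 -0.001]
```

```bash
python3 -m pendant '[{"rotation":[0,0,0],"delta_pos":[0,-42,-22],"grip":0},{"rotation":[0,0,0],"delta_pos":[0,-84,-45],"grip":0},{"rotation":[0,0,0],"delta_pos":[20,-126,-67],"grip":0},{"rotation":[0,0,0],"delta_pos":[50,-166.7,-88.7],"grip":0},{"rotation":[0,0,0],"delta_pos":[80,-166.7,-88.7],"grip":0}]' 20
python3 - <<'E'
from h import *
im,d=ctrl.grab_frame('wrist');save('w1',im)
im,d=ctrl.grab_frame('top');save('t1',im[150:330,120:360].repeat(3,0).repeat(3,1))
st();plan(bw(-172,1.5,31))
E
```

```text
t: 2.3
tcp_pos: [390.1, 31.3, 129.2]
ee_rot: [-3.134, 1.567, 0.085]
contact_force: [-0.0, -0.5, -0.3]
opening: 0.003
t 2.40 bx -175.9 by 2.4 z 124.9 | F bx -0.9 by 0.4 z -0.8 | op 0.01
dpos [93.9  1.2 -4.7] rot [0.003 0.009 0.003]
```

View pics/w1.png

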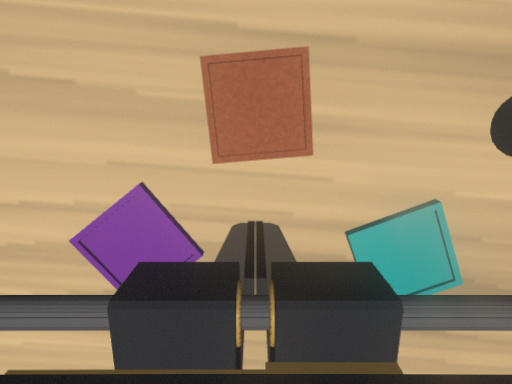

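View pics/t1.png

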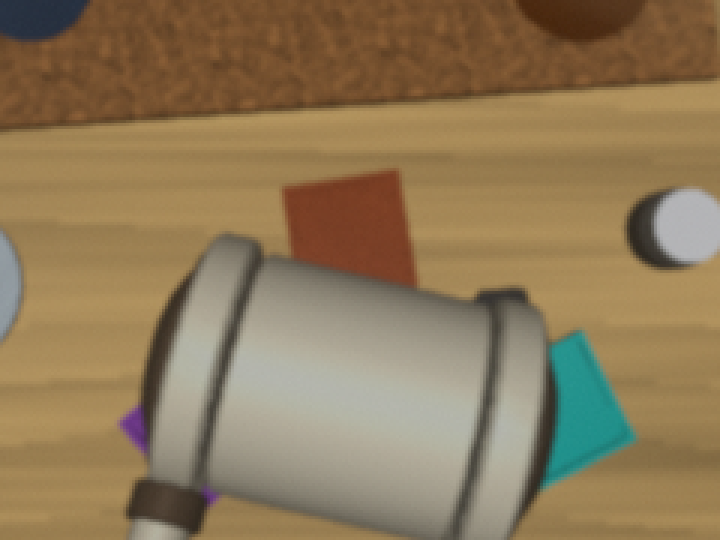

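The wrist view shows the terracotta dish ahead of the shut fingers. Its corners are at about (201,56), (307,47), (312,154) and (213,163), and the fingertips are at (256,225). Purple lies at left and teal at right, both clear of the fingers.

```bash
python3 - <<'E'
from h import *
cal=ctrl.get_calibration('wrist')
for p in [(201,56),(307,47),(312,154),(213,163),(257,105)]: print(wb(onz(cal,p,18)))
st()
# tip proj
s=ctrl.state()
E
python3 -m pendant '[{"rotation":[0,0,0],"delta_pos":[25,0,0],"grip":0},{"rotation":[0,0,0],"delta_pos":[50,0,0],"grip":0},{"rotation":[0,0,0],"delta_pos":[75,0,0],"grip":0},{"rotation":[0,0,0],"delta_pos":[93,1,0],"grip":0},{"rotation":[0,0,0],"delta_pos":[93,1,0],"grip":0}]' 20
python3 -c "
from h import *
st();plan(bw(-172,1.5,31))"
```

```text
[-64.08282447  46.69022922]
[-57.12297956 -38.66319785]
[-143.12063999  -46.90499191]
[-151.37838826   39.61784833]
[-102.10476754    1.22027639]
t 2.40 bx -175.9 by 2.4 z 124.9 | F bx -0.9 by 0.4 z -0.8 | op 0.01
t: 2.9
tcp_pos: [387.0, 26.0, 35.2]
ee_rot: [-0.253, 1.567, 2.958]
contact_force: [0.6, 0.7, -0.1]
opening: 0.005
t 2.90 bx -173.9 by -1.6 z 35.2 | F bx 0.7 by 0.7 z -0.1 | op 0.00
dpos [ 4.2 -3.1 -1.9] rot [-0.002  0.003  0.001]
```

```bash
python3 -m pendant '[{"rotation":[0,0,0],"delta_pos":[5,-3,0],"grip":0},{"rotation":[0,0,0],"delta_pos":[5,-3,-8],"grip":0},{"rotation":[0,0,0],"delta_pos":[5,-3,-16],"grip":0},{"rotation":[0,0,0],"delta_pos":[5,-3,-24],"grip":0},{"rotation":[0,0,0],"delta_pos":[5,-3,-32],"grip":0}]' 20
python3 -c "
from h import *
st()"
python3 -m pendant '[{"rotation":[0,0,0],"delta_pos":[0,0,-7],"grip":0},{"rotation":[0,0,0],"delta_pos":[0,0,-14],"grip":0},{"rotation":[0,0,0],"delta_pos":[0,0,-21],"grip":0},{"rotation":[0,0,0],"delta_pos":[0,0,-27],"grip":0},{"rotation":[0,0,0],"delta_pos":[0,0,-30],"grip":0}]' 20
python3 - <<'E'
from h import *
st()
im,d=ctrl.grab_frame('wrist');save('w2',im)
cal=ctrl.get_calibration('wrist')
np.set_printoptions(precision=1,suppress=True)
E
```

```text
t: 3.4
tcp_pos: [421.4, 32.0, 31.4]
ee_rot: [2.865, 1.57, -0.205]
contact_force: [-0.4, -0.4, 0.7]
opening: 0.005
t 3.40 bx -139.2 by 1.9 z 31.4 | F bx -0.5 by -0.3 z 0.7 | op 0.00
t: 3.9
tcp_pos: [450.5, 34.1, 30.8]
ee_rot: [2.75, 1.571, -0.321]
contact_force: [-0.3, 1.1, 0.6]
opening: 0.007
t 3.90 bx -110.0 by 2.0 z 30.8 | F bx -0.2 by 1.1 z 0.6 | op 0.01
```

View pics/w2.png

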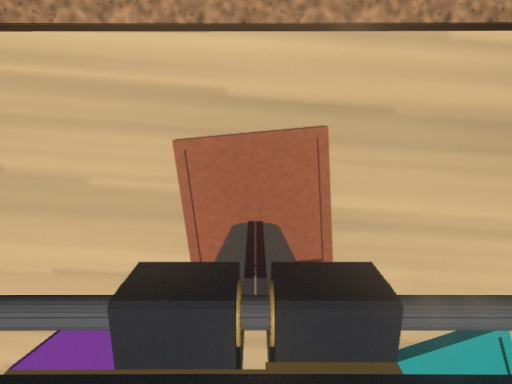

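```bash
python3 - <<'E'
from h import *
np.set_printoptions(precision=1,suppress=True)
cal=ctrl.get_calibration('wrist');s=ctrl.state();Rt=R.from_euler('xyz',s['ee_rot']).as_matrix()
for v in [(25,0,-10),(25,18,-10),(25,-18,-10),(25,0,10),(0,18,-10)]: print(v,proj(cal,s['tcp_pos']+Rt@np.array(v)))
for p in [(174,142),(327,126),(332,262),(191,262)]: print(wb(onz(cal,p,18)))
print(wb(onz(cal,(100,23),20)),wb(onz(cal,(400,23),20)),wb(onz(cal,(100,30),20)),wb(onz(cal,(400,30),20)))
E
```

```text
(25, 0, -10) [254.9 207. ]
(25, 18, -10) [282.8 207. ]
(25, -18, -10) [227.1 207. ]
(25, 0, 10) [254.9 236. ]
(0, 18, -10) [286.5 219.7]
[-57.1  48.6]
[-48.1 -39.1]
[-132.6  -47. ]
[-132.6   42.5]
[ 4.7 82.8] [  4.7 -73.8] [ 1.3 83.2] [  1.3 -74.2]
```

```bash
python3 - <<'E'
from h import *
np.set_printoptions(precision=1,suppress=True)
st()
im,d=ctrl.grab_frame('wrist');cal=ctrl.get_calibration('wrist')
for p in [(250,160),(210,200),(240,240),(236,232),(215,245),(200,255),(320,250),(256,215),(130,200),(245,226),(265,230),(200,15)]:
    q=p2w(cal,p,d[p[1],p[0]]);print(p,d[p[1],p[0]],wb(q),q[2])
im,d=ctrl.grab_frame('top');cal=ctrl.get_calibration('top');save('t2',im[150:330,120:360].repeat(3,0).repeat(3,1))
im,d=ctrl.grab_frame('scene');save('s2',im[120:260,180:380].repeat(4,0).repeat(4,1))
E
```

```text
t 3.95 bx -109.9 by 1.9 z 30.9 | F bx -0.4 by 0.3 z -0.6 | op 0.01
(250, 160) 192.66948 [-68.5   4.9] 14.613033487929755
(210, 200) 199.0016 [-93.2  29.6] 14.431885830486038
(240, 240) 154.39168 [-99.7   9.1] 62.13708564544456
(236, 232) 164.66608 [-99.8  11.6] 51.54470794954716
(215, 245) 207.88112 [-123.6   27.6] 13.048389528420415
(200, 255) 207.65831 [-129.7   37.2] 14.849946123800805
(320, 250) 207.28868 [-126.5  -39.7] 14.365334507287912
(256, 215) 202.67926 [-103.3    1.3] 13.209022191895144
(130, 200) 213.70041 [-97.2  84.3] 0.29161019239995767
(245, 226) 175.0826 [-100.4    7.3] 40.95780401354105
(265, 230) 166.74214 [-99.5  -3.2] 49.33407384600892
(200, 15) 169.20541 [ 8.2 30.6] 19.174605392790284
```

View pics/t2.png

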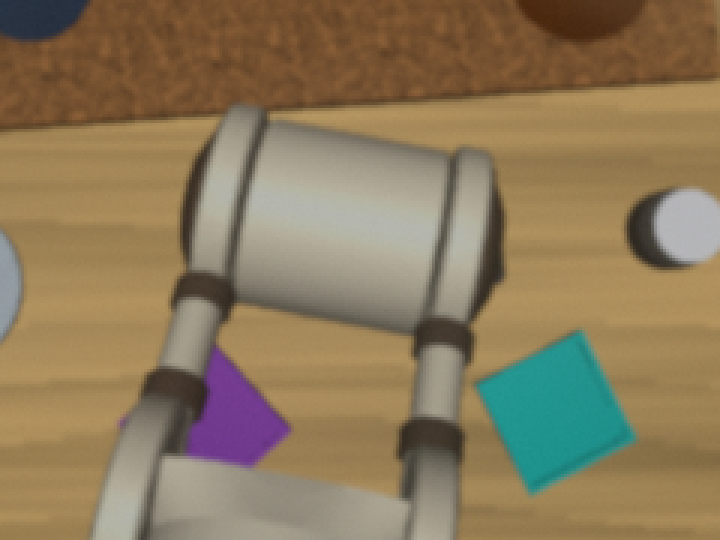

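View pics/s2.png

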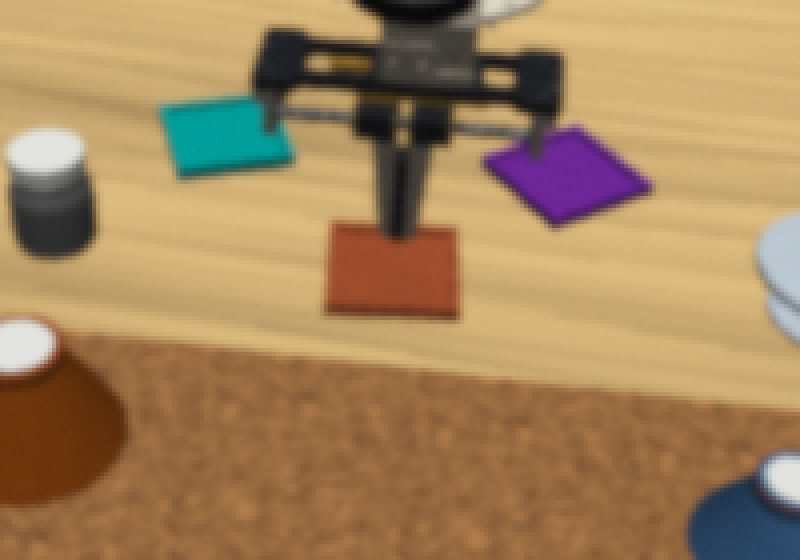

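```bash
python3 - <<'E'
from h import *
np.set_printoptions(precision=1,suppress=True)
cal=ctrl.get_calibration('scene');s=ctrl.state();Rt=R.from_euler('xyz',s['ee_rot']).as_matrix()
for v in [(25,0,-10),(25,0,0),(0,0,-10),(-20,0,-10)]:
    q=proj(cal,s['tcp_pos']+Rt@np.array(v)); print(v,q,(q-[180,120])*4)
for b in [(-142,0,18),(-52,0,18),(-142,0,0),(0,0,20),(-100,0,6)]:
    q=proj(cal,bw(*b));print(b,q,(q-[180,120])*4)
im,d=ctrl.grab_frame('wrist');cal=ctrl.get_calibration('wrist')
save('w3',cv2.resize(im[190:275,180:335],None,fx=5,fy=5,interpolation=cv2.INTER_CUBIC))
for c in (238,248,256,262,275):
  for r in range(206,262,4):
    q=p2w(cal,(c,r),d[r,c]);print(c,r,wb(q),round(q[2],1))
E
```

```text
(25, 0, -10) [278.1 189.4] [392.5 277.6]
(25, 0, 0) [278.5 187.1] [394.  268.4]
(0, 0, -10) [278.6 182.3] [394.5 249.2]
(-20, 0, -10) [279.  176.4] [396.1 225.8]
(-142, 0, 18) [279.1 176.7] [396.4 226.8]
(-52, 0, 18) [275.7 197.5] [382.9 310.2]
(-142, 0, 0) [278.8 181.7] [395.1 246.8]
(0, 0, 20) [273.6 210.5] [374.2 361.9]
(-100, 0, 6) [277.4 189.4] [389.5 277.7]
238 206 [-98.1  12.6] 13.1
238 210 [-100.6   12.6] 13.5
238 214 [-103.    12.6] 14.1
238 218 [-105.8   12.7] 13.6
238 222 [-108.3   12.7] 13.9
238 226 [-100.7   11.2] 41.7
238 230 [-100.4   10.8] 48.5
238 234 [-100.4   10.5] 54.2
238 238 [-100.    10.2] 60.4
238 242 [-100.3   10. ] 64.4
238 246 [-100.2    9.7] 69.4
238 250 [-99.8   9.5] 74.5
238 254 [-99.7   9.2] 78.8
238 258 [-99.7   9. ] 82.7
248 206 [-98.    6.4] 13.3
248 210 [-100.6    6.4] 13.4
248 214 [-103.     6.4] 14.2
248 218 [-105.6    6.4] 14.0
248 222 [-99.6   5.8] 38.5
248 226 [-99.8   5.7] 44.2
248 230 [-100.1    5.6] 49.3
248 234 [-100.1    5.5] 55.0
248 238 [-100.4    5.4] 59.3
248 242 [-99.8   5.3] 65.8
248 246 [-99.4   5.1] 71.1
248 250 [-99.7   5.1] 74.9

[... 531 characters left out ...]
262 218 [-105.6   -2.3] 14.2
262 222 [-100.    -1.8] 37.3
262 226 [-99.8  -1.7] 44.3
262 230 [-100.2   -1.6] 49.0
262 234 [-100.2   -1.5] 54.7
262 238 [-99.7  -1.3] 61.1
262 242 [-99.8  -1.2] 65.7
262 246 [-99.8  -1.1] 70.4
262 250 [-99.8  -1.1] 74.7
262 254 [-99.8  -1. ] 78.7
262 258 [-99.5  -0.9] 83.1
275 206 [-98.  -10.4] 13.3
275 210 [-100.8  -10.5] 12.7
275 214 [-103.4  -10.5] 12.8
275 218 [-105.7  -10.5] 13.9
275 222 [-109.   -10.6] 11.9
275 226 [-100.7   -8.7] 41.8
275 230 [-100.5   -8.3] 48.2
275 234 [-100.4   -8. ] 54.1
275 238 [-100.3   -7.7] 59.6
275 242 [-99.8  -7.3] 65.8
275 246 [-100.    -7.1] 69.8
275 250 [-99.9  -6.8] 74.4
275 254 [-99.7  -6.5] 78.9
275 258 [-99.4  -6.2] 83.3
```

View pics/w3.png

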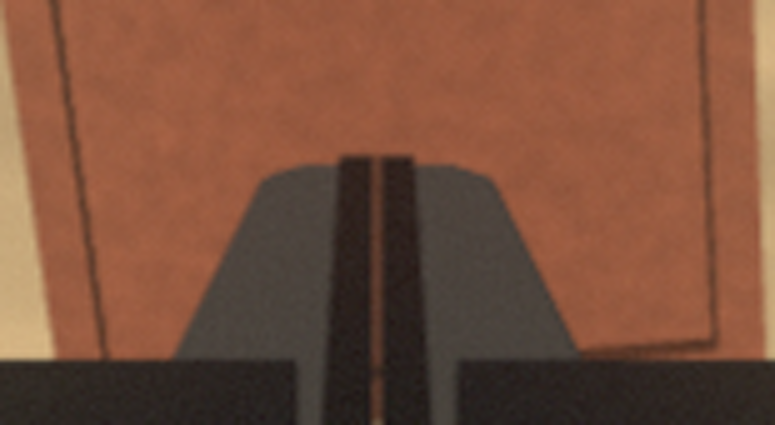

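The wrist and scene views and the depth all put the shut fingertips at z≈37, about 7 mm behind the TCP. The text says 25 mm ahead. So the fingers passed above the dish and it has not moved. I'll back off and check the tip height by picture and touch.

```bash
python3 -m pendant '[{"rotation":[0,0,0],"delta_pos":[0,0,16],"grip":0},{"rotation":[0,0,0],"delta_pos":[0,0,32],"grip":0},{"rotation":[0,0,0],"delta_pos":[0,0,48],"grip":0},{"rotation":[0,0,0],"delta_pos":[0,0,64],"grip":0},{"rotation":[0,0,0],"delta_pos":[8,0,64],"grip":0}]' 20
python3 -m pendant '[{"rotation":[0,0,0],"delta_pos":[3,0,0],"grip":0},{"rotation":[0,0,0],"delta_pos":[6,0,0],"grip":0},{"rotation":[0,0,0],"delta_pos":[9,0,0],"grip":0},{"rotation":[0,0,0],"delta_pos":[12,0,0],"grip":0},{"rotation":[0,0,0],"delta_pos":[12,0,0],"grip":0}]' 20
python3 - <<'E'
from h import *
np.set_printoptions(precision=1,suppress=True)
st()
im,d=ctrl.grab_frame('wrist');cal=ctrl.get_calibration('wrist');save('w4',im)
for c in (248,262):
  for r in (216,218,220,222,224,230,240):
    q=p2w(cal,(c,r),d[r,c]);print(c,r,wb(q),round(q[2],1))
im,d=ctrl.grab_frame('scene');save('s4',im[120:260,180:380].repeat(4,0).repeat(4,1))
E
```

```text
t: 4.65
tcp_pos: [385.2, 29.7, 22.8]
ee_rot: [2.827, 1.57, -0.244]
contact_force: [-0.3, 0.2, -0.6]
opening: 0.007
t: 5.15
tcp_pos: [385.9, 29.7, 10.3]
ee_rot: [-0.317, 1.57, 2.896]
contact_force: [0.3, -0.4, 0.1]
opening: 0.01
t 5.15 bx -174.8 by 2.1 z 10.3 | F bx 0.3 by -0.4 z 0.1 | op 0.01
248 216 [-166.     6.3] 0.1
248 218 [-167.1    6.3] 0.5
248 220 [-168.5    6.3] 0.2
248 222 [-163.6    5.9] 17.7
248 224 [-163.9    5.8] 20.0
248 230 [-163.6    5.6] 29.8
248 240 [-163.5    5.3] 43.2
262 216 [-166.2   -2.2] -0.7
262 218 [-167.8   -2.2] -1.4
262 220 [-168.5   -2.2] 0.1
262 222 [-163.6   -1.8] 17.7
262 224 [-163.6   -1.7] 20.7
262 230 [-163.8   -1.6] 29.4
262 240 [-163.6   -1.3] 43.0
```

View pics/s4.png

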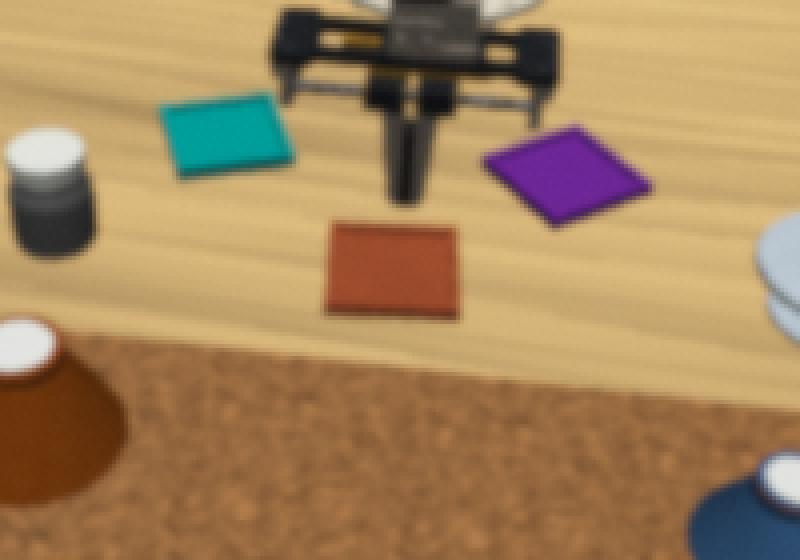

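```bash
python3 -m pendant '[{"rotation":[0,0,0],"delta_pos":[3,0,0],"grip":0},{"rotation":[0,0,0],"delta_pos":[6,0,0],"grip":0},{"rotation":[0,0,0],"delta_pos":[9,0,0],"grip":0},{"rotation":[0,0,0],"delta_pos":[11,0,0],"grip":0},{"rotation":[0,0,0],"delta_pos":[11,0,0],"grip":0}]' 20
python3 -c "
from h import *
st()"
python3 -m pendant '[{"rotation":[0,0,0],"delta_pos":[0,0,-8],"grip":0},{"rotation":[0,0,0],"delta_pos":[0,0,-16],"grip":0},{"rotation":[0,0,0],"delta_pos":[0,0,-24],"grip":0},{"rotation":[0,0,0],"delta_pos":[0,0,-30],"grip":0},{"rotation":[0,0,0],"delta_pos":[0,0,-35],"grip":0}]' 20
python3 - <<'E'
from h import *
np.set_printoptions(precision=1,suppress=True)
st()
im,d=ctrl.grab_frame('wrist');cal=ctrl.get_calibration('wrist');save('w5',im)
for r in (220,222,224,230,240):
    q=p2w(cal,(248,r),d[r,248]);print(r,wb(q),round(q[2],1))
im,d=ctrl.grab_frame('scene');save('s5',im[120:260,180:380].repeat(4,0).repeat(4,1))
E
```

```text
t: 5.75
tcp_pos: [385.7, 29.7, -0.6]
ee_rot: [-0.303, 1.57, 2.909]
contact_force: [0.1, 0.2, 0.5]
opening: 0.003
t 5.75 bx -175.0 by 2.1 z -0.6 | F bx 0.1 by 0.2 z 0.5 | op 0.00
t: 6.25
tcp_pos: [421.1, 32.2, -0.3]
ee_rot: [-0.167, 1.57, 3.046]
contact_force: [-2.9, -0.3, 2.3]
opening: 0.005
t 6.25 bx -139.5 by 2.1 z -0.3 | F bx -2.9 by -0.1 z 2.3 | op 0.01
220 [-122.3    5.4] 18.5
222 [-123.3    5.5] 18.7
224 [-124.8    5.5] 17.5
230 [-127.4    5.5] 19.4
240 [-127.3    5.2] 32.8
```

View pics/w5.png

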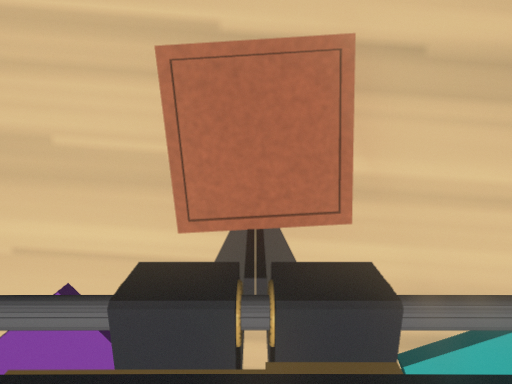

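View pics/s5.png

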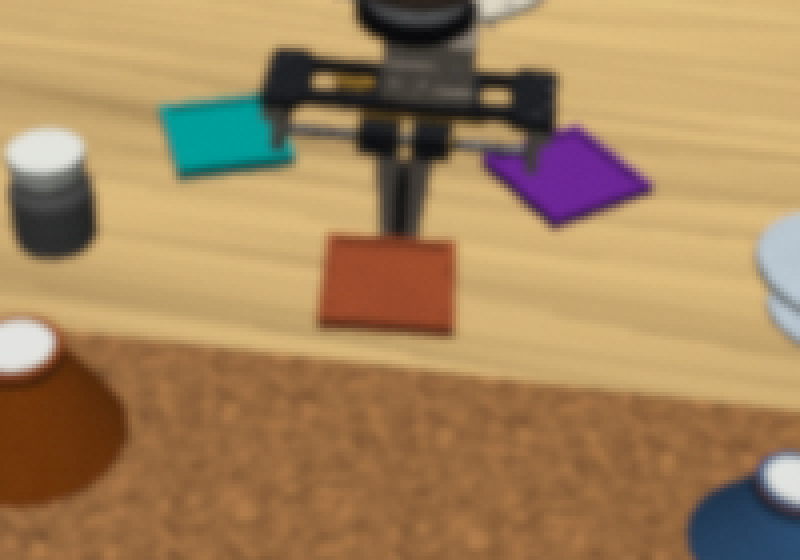

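The fingertips at (256,230) now touch the middle of the near side, and the dish is sliding flat ahead of them. About 37 mm remain to the board.

```bash
python3 -m pendant '[{"rotation":[0,0,0],"delta_pos":[0,0,-6],"grip":0},{"rotation":[0,0,0],"delta_pos":[0,0,-12],"grip":0},{"rotation":[0,0,0],"delta_pos":[0,0,-18],"grip":0},{"rotation":[0,0,0],"delta_pos":[0,0,-24],"grip":0},{"rotation":[0,0,0],"delta_pos":[0,0,-29],"grip":0}]' 20
python3 -c "
from h import *
st()"
python3 -m pendant '[{"rotation":[0,0,0],"delta_pos":[0,0,-1],"grip":0},{"rotation":[0,0,0],"delta_pos":[0,0,-2],"grip":0},{"rotation":[0,0,0],"delta_pos":[0,0,-3],"grip":0},{"rotation":[0,0,0],"delta_pos":[0,0,-4],"grip":0},{"rotation":[0,0,0],"delta_pos":[0,0,-5],"grip":0}]' 20
python3 - <<'E'
from h import *
st()
im,d=ctrl.grab_frame('wrist');save('w6',im)
im,d=ctrl.grab_frame('scene');save('s6',im[120:260,180:380].repeat(4,0).repeat(4,1))
E
```

```text
t: 6.85
tcp_pos: [450.6, 34.1, -0.2]
ee_rot: [2.973, 1.57, -0.098]
contact_force: [-0.8, -0.3, 0.4]
opening: 0.006
t 6.85 bx -109.9 by 2.0 z -0.2 | F bx -0.8 by -0.2 z 0.4 | op 0.01
t: 7.35
tcp_pos: [454.8, 34.6, -0.2]
ee_rot: [-0.79, 1.571, 2.422]
contact_force: [-1.5, 0.2, 1.3]
opening: 0.007
t 7.35 bx -105.8 by 2.1 z -0.2 | F bx -1.4 by 0.3 z 1.3 | op 0.01
```

View pics/w6.png

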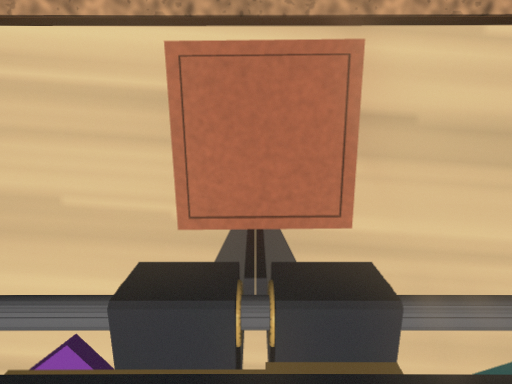

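The dish is now square to the board, and its far edge (row 40) is about 7 mm short of the board's face (row 24).

```bash
python3 -m pendant '[{"rotation":[0,0,0],"delta_pos":[0,0,-1.5],"grip":0},{"rotation":[0,0,0],"delta_pos":[0,0,-3],"grip":0},{"rotation":[0,0,0],"delta_pos":[0,0,-4],"grip":0},{"rotation":[0,0,0],"delta_pos":[0,0,-5],"grip":0},{"rotation":[0,0,0],"delta_pos":[0,0,-6],"grip":0}]' 20
python3 -c "
from h import *
st()"
python3 -m pendant '[{"rotation":[0,0,0],"delta_pos":[0,0,-0.5],"grip":0},{"rotation":[0,0,0],"delta_pos":[0,0,-1],"grip":0},{"rotation":[0,0,0],"delta_pos":[0,0,-1.5],"grip":0},{"rotation":[0,0,0],"delta_pos":[0,0,-2],"grip":0},{"rotation":[0,0,0],"delta_pos":[0,0,-2],"grip":0}]' 20
python3 - <<'E'
from h import *
st()
E
```

```text
t: 7.95
tcp_pos: [460.9, 34.9, -0.2]
ee_rot: [-0.194, 1.571, 3.018]
contact_force: [-1.1, 0.3, 1.4]
opening: 0.002
t 7.95 bx -99.6 by 2.0 z -0.2 | F bx -1.1 by 0.4 z 1.4 | op 0.00
t: 8.45
tcp_pos: [463.0, 35.0, -0.2]
ee_rot: [3.053, 1.57, -0.018]
contact_force: [-0.9, 0.9, 0.2]
opening: 0.007
t 8.45 bx -97.5 by 2.0 z -0.2 | F bx -0.8 by 1.0 z 0.2 | op 0.01
```

```bash
python3 -m pendant '[{"rotation":[0,0,0],"delta_pos":[0,0,-0.4],"grip":0},{"rotation":[0,0,0],"delta_pos":[0,0,-0.8],"grip":0},{"rotation":[0,0,0],"delta_pos":[0,0,-1.2],"grip":0},{"rotation":[0,0,0],"delta_pos":[0,0,-1.6],"grip":0},{"rotation":[0,0,0],"delta_pos":[0,0,-2],"grip":0}]' 20
python3 - <<'E'
from h import *
st()
im,d=ctrl.grab_frame('wrist');save('w7',im)
im,d=ctrl.grab_frame('scene');save('s7',im[120:260,180:380].repeat(4,0).repeat(4,1))
E
```

```text
t: 8.95
tcp_pos: [464.2, 35.2, -0.3]
ee_rot: [-0.029, 1.569, -3.1]
contact_force: [-5.2, -0.8, 5.4]
opening: 0.004
t 8.95 bx -96.3 by 2.0 z -0.3 | F bx -5.2 by -0.4 z 5.4 | op 0.00
```

View pics/w7.png

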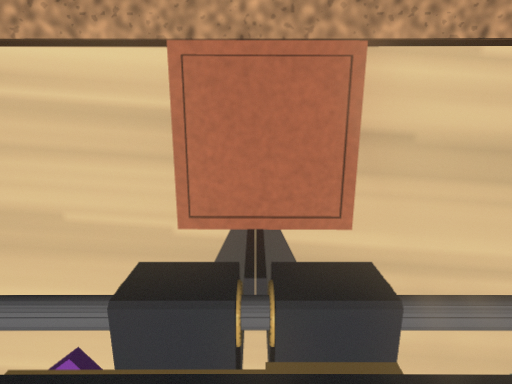

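The dish is flat against the board, with about 5 N of push. The fingertips sit only about 2 mm below the lower edge of its side, so I'll drop them slightly and press again.

```bash
python3 -m pendant '[{"rotation":[0,0,0],"delta_pos":[0,0,3],"grip":0},{"rotation":[0,0,0],"delta_pos":[2.5,0,3],"grip":0},{"rotation":[0,0,0],"delta_pos":[2.5,0,1],"grip":0},{"rotation":[0,0,0],"delta_pos":[2.5,0,0],"grip":0},{"rotation":[0,0,0],"delta_pos":[2.5,0,-0.5],"grip":0}]' 20
python3 - <<'E'
from h import *
st()
E
python3 -m pendant '[{"rotation":[0,0,0],"delta_pos":[-1,0,-0.4],"grip":0},{"rotation":[0,0,0],"delta_pos":[-2,0,-0.4],"grip":0},{"rotation":[0,0,0],"delta_pos":[-3,0,-0.4],"grip":0},{"rotation":[0,0,0],"delta_pos":[-4,0,-0.4],"grip":0},{"rotation":[0,0,0],"delta_pos":[-5,0,-0.4],"grip":0}]' 20
python3 - <<'E'
from h import *
st()
im,d=ctrl.grab_frame('wrist');save('w8',im)
im,d=ctrl.grab_frame('scene');save('s8',im[120:260,180:380].repeat(4,0).repeat(4,1))
E
```

```text
t: 9.55
tcp_pos: [464.2, 35.1, -3.0]
ee_rot: [-0.0, 1.568, -3.071]
contact_force: [-6.4, -1.7, 5.5]
opening: 0.004
t 9.55 bx -96.3 by 2.0 z -3.0 | F bx -6.5 by -1.2 z 5.5 | op 0.00
t: 10.05
tcp_pos: [464.1, 35.3, 1.5]
ee_rot: [-0.081, 1.567, 3.131]
contact_force: [-4.3, -2.2, -1.1]
opening: 0.01
t 10.05 bx -96.4 by 2.1 z 1.5 | F bx -4.4 by -1.8 z -1.1 | op 0.01
```

View pics/w8.png

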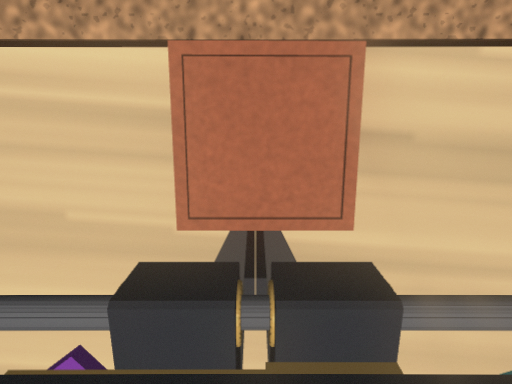

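View pics/s8.png

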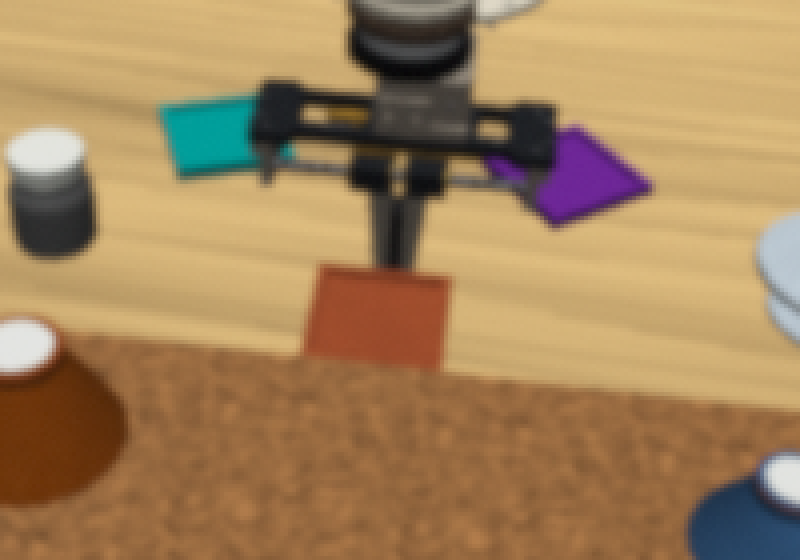

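The near side is rising with the fingertips, judging by its wider look at row 230. I'll continue with a little more press.

```bash
python3 -m pendant '[{"rotation":[0,0,0],"delta_pos":[-1.5,0,-0.4],"grip":0},{"rotation":[0,0,0],"delta_pos":[-3,0,-0.5],"grip":0},{"rotation":[0,0,0],"delta_pos":[-4.5,0,-0.5],"grip":0},{"rotation":[0,0,0],"delta_pos":[-6,0,-0.5],"grip":0},{"rotation":[0,0,0],"delta_pos":[-7.5,0,-0.6],"grip":0}]' 20
python3 - <<'E'
from h import *
st()
im,d=ctrl.grab_frame('wrist');save('w9',im)
im,d=ctrl.grab_frame('scene');save('s9',im[120:260,180:380].repeat(4,0).repeat(4,1))
E
```

```text
t: 10.65
tcp_pos: [464.2, 35.3, 8.8]
ee_rot: [-0.09, 1.566, 3.123]
contact_force: [-6.8, -2.4, -1.2]
opening: 0.003
t 10.65 bx -96.3 by 2.2 z 8.8 | F bx -6.9 by -2.0 z -1.2 | op 0.00
```

View pics/w9.png

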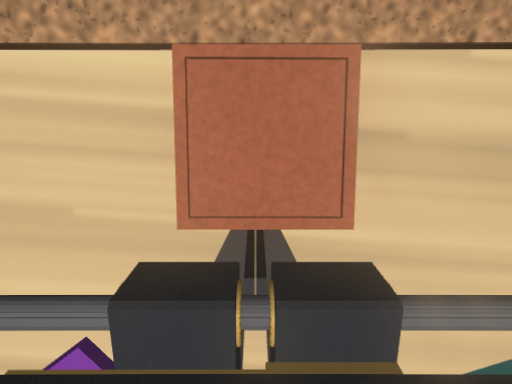

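View pics/s9.png

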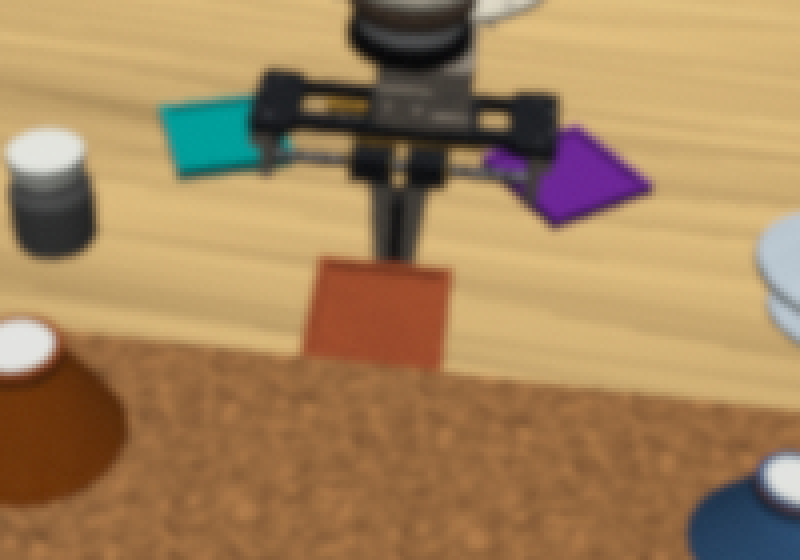

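The dish follows: the near side is up about 12 mm, the far side is on the board's face, and the push is 7 N. I'll carry on along the arc.

```bash
python3 -m pendant '[{"rotation":[0,0,0],"delta_pos":[-1.6,0,-0.1],"grip":0},{"rotation":[0,0,0],"delta_pos":[-3.2,0,-0.2],"grip":0},{"rotation":[0,0,0],"delta_pos":[-4.8,0,-0.4],"grip":0},{"rotation":[0,0,0],"delta_pos":[-6.4,0,-0.7],"grip":0},{"rotation":[0,0,0],"delta_pos":[-8,0,-1.0],"grip":0}]' 20
python3 - <<'E'
from h import *
st()
E
python3 -m pendant '[{"rotation":[0,0,0],"delta_pos":[-1.6,0,-0.3],"grip":0},{"rotation":[0,0,0],"delta_pos":[-3.2,0,-0.7],"grip":0},{"rotation":[0,0,0],"delta_pos":[-4.8,0,-1.1],"grip":0},{"rotation":[0,0,0],"delta_pos":[-6.4,0,-1.6],"grip":0},{"rotation":[0,0,0],"delta_pos":[-8,0,-2.2],"grip":0}]' 20
python3 - <<'E'
from h import *
st()
im,d=ctrl.grab_frame('wrist');save('w10',im)
im,d=ctrl.grab_frame('scene');save('s10',im[120:260,180:380].repeat(4,0).repeat(4,1))
E
```

```text
t: 11.25
tcp_pos: [465.0, 35.4, 16.8]
ee_rot: [-0.085, 1.565, 3.128]
contact_force: [-6.4, -2.0, -0.3]
opening: 0.005
t 11.25 bx -95.5 by 2.2 z 16.8 | F bx -6.6 by -1.5 z -0.3 | op 0.00
t: 11.75
tcp_pos: [466.4, 35.5, 24.6]
ee_rot: [-0.067, 1.564, -3.137]
contact_force: [-9.3, -3.6, 1.8]
opening: 0.005
t 11.75 bx -94.0 by 2.2 z 24.6 | F bx -9.6 by -2.9 z 1.8 | op 0.01
```

View pics/w10.png

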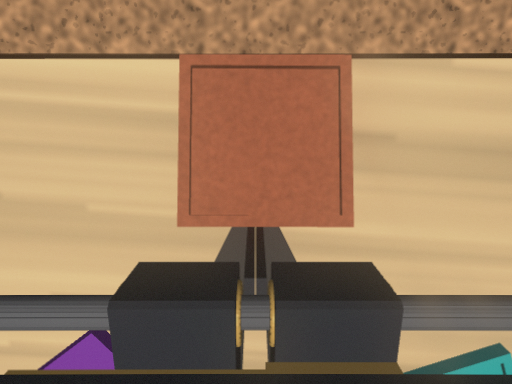

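View pics/s10.png

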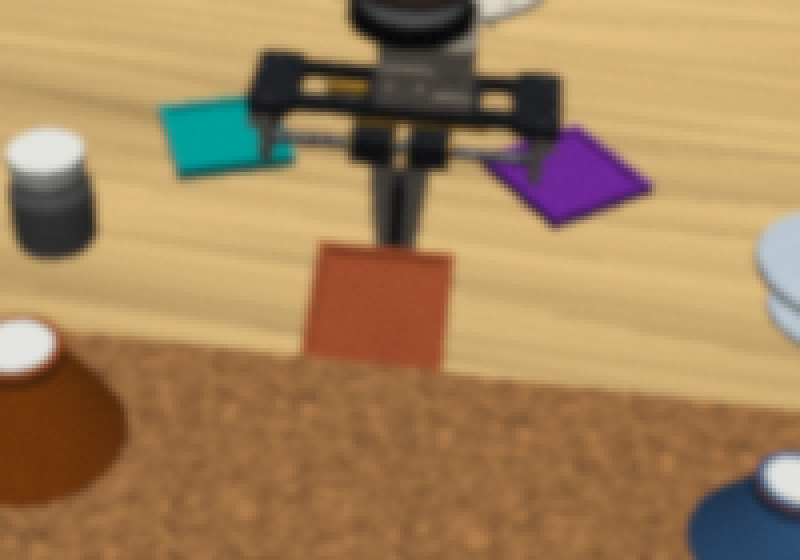

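```bash
cat >> h.py <<'E'
def dishplane(rows,cols=(215,240,270,290)):
    im,d=ctrl.grab_frame('wrist');cal=ctrl.get_calibration('wrist');out=[]
    for r in rows:
        L=[]
        for c in cols:
            if d[r,c]>0:
                q=p2w(cal,(c,r),d[r,c]);b=wb(q);L.append((b[0],q[2]))
        print(r,np.round(np.median(L,0),1))
    return im,d
E
python3 - <<'E'
from h import *
dishplane((75,100,130,160,190,210,222))
E
```

```text
75 [-5.4 16.3]
100 [-18.3  20.1]
130 [-33.7  24.6]
160 [-48.8  30.5]
190 [-63.7  35.8]
210 [-74.  38.]
222 [-78.5  43.8]
```

The depth fit gives an 18° tilt. The far upper edge is sticking at z≈18 on the board's face, and the tips are still about 5 mm under the near lower edge, so there is no slip.

```bash
python3 -m pendant '[{"rotation":[0,0,0],"delta_pos":[-2.2,0,-0.2],"grip":0},{"rotation":[0,0,0],"delta_pos":[-4.4,0,-0.6],"grip":0},{"rotation":[0,0,0],"delta_pos":[-6.6,0,-1.1],"grip":0},{"rotation":[0,0,0],"delta_pos":[-8.8,0,-1.7],"grip":0},{"rotation":[0,0,0],"delta_pos":[-11,0,-2.4],"grip":0}]' 20
python3 - <<'E'
from h import *
st()
im,d=dishplane((90,130,170,210))
im,d=ctrl.grab_frame('scene');save('s11',im[120:260,180:380].repeat(4,0).repeat(4,1))
E
```

```text
t: 12.4
tcp_pos: [469.7, 35.7, 36.0]
ee_rot: [-0.046, 1.566, -3.116]
contact_force: [-7.1, -2.4, 2.9]
opening: 0.008
t 12.40 bx -90.8 by 2.1 z 36.0 | F bx -7.2 by -1.9 z 2.9 | op 0.01
90 [-9.1 19.5]
130 [-30.6  30.1]
170 [-51.2  39.7]
210 [-70.7  49.1]
```

View pics/s11.png

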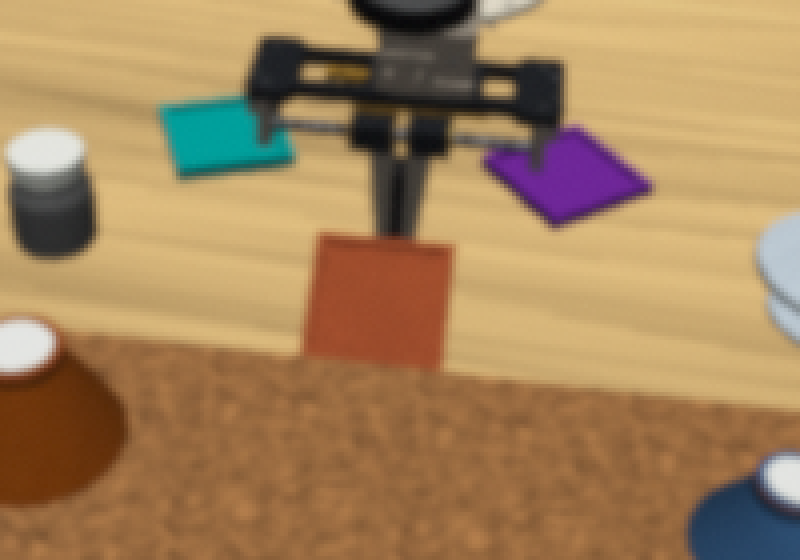

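```bash
python3 -m pendant '[{"rotation":[0,0,0],"delta_pos":[-2.8,0,-0.9],"grip":0},{"rotation":[0,0,0],"delta_pos":[-5.6,0,-1.9],"grip":0},{"rotation":[0,0,0],"delta_pos":[-8.4,0,-3.1],"grip":0},{"rotation":[0,0,0],"delta_pos":[-11.2,0,-4.4],"grip":0},{"rotation":[0,0,0],"delta_pos":[-14,0,-5.8],"grip":0}]' 20
python3 - <<'E'
from h import *
st()
im,d=dishplane((110,140,170,200));save('w12',im)
E
```

```text
t: 13.0
tcp_pos: [476.3, 36.0, 50.5]
ee_rot: [0.013, 1.567, -3.057]
contact_force: [-6.3, -2.6, 2.4]
opening: 0.008
t 13.00 bx -84.1 by 2.0 z 50.5 | F bx -6.5 by -2.1 z 2.4 | op 0.01
110 [-13.1  26.3]
140 [-29.7  38.3]
170 [-45.2  49.4]
200 [-59.6  59.6]
```

View pics/w12.png

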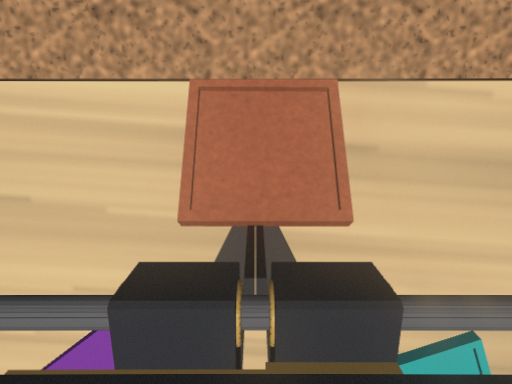

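The tilt is now 35.6°, the push a steady 6.5 N, and the dish is square in view.

```bash
python3 -m pendant '[{"rotation":[0,0,0],"delta_pos":[-2.5,0,-1.5],"grip":0},{"rotation":[0,0,0],"delta_pos":[-5,0,-3.1],"grip":0},{"rotation":[0,0,0],"delta_pos":[-7.5,0,-4.8],"grip":0},{"rotation":[0,0,0],"delta_pos":[-10,0,-6.5],"grip":0},{"rotation":[0,0,0],"delta_pos":[-12.3,0,-8.3],"grip":0}]' 20
python3 - <<'E'
from h import *
st()
im,d=dishplane((130,150,170,190));save('w13',im)
E
```

```text
t: 13.55
tcp_pos: [485.9, 36.6, 63.4]
ee_rot: [0.066, 1.57, -3.005]
contact_force: [-5.1, -0.7, 4.1]
opening: 0.004
t 13.55 bx -74.6 by 2.0 z 63.4 | F bx -5.1 by -0.4 z 4.1 | op 0.00
130 [-15.5  33.3]
150 [-26.6  44.9]
170 [-36.8  55.3]
190 [-46.2  65.5]
```

```bash
python3 -m pendant '[{"rotation":[0,0,0],"delta_pos":[-2.5,0,-2.2],"grip":0},{"rotation":[0,0,0],"delta_pos":[-5,0,-4.5],"grip":0},{"rotation":[0,0,0],"delta_pos":[-7.4,0,-6.9],"grip":0},{"rotation":[0,0,0],"delta_pos":[-9.7,0,-9.4],"grip":0},{"rotation":[0,0,0],"delta_pos":[-11.8,0,-12],"grip":0}]' 20
python3 - <<'E'
from h import *
st()
im,d=dishplane((150,165,180,195));save('w14',im)
im,d=ctrl.grab_frame('scene');save('s14',im[120:260,180:380].repeat(4,0).repeat(4,1))
E
```

```text
t: 14.1
tcp_pos: [499.1, 37.6, 75.3]
ee_rot: [-3.115, 1.568, 0.098]
contact_force: [0.5, -0.2, 0.4]
opening: 0.007
t 14.10 bx -61.3 by 2.0 z 75.3 | F bx 0.5 by -0.3 z 0.4 | op 0.01
150 [-18.3  13.8]
165 [-29.4  14.1]
180 [-40.6  14.4]
195 [-52.3  13.8]
```

View pics/w14.png

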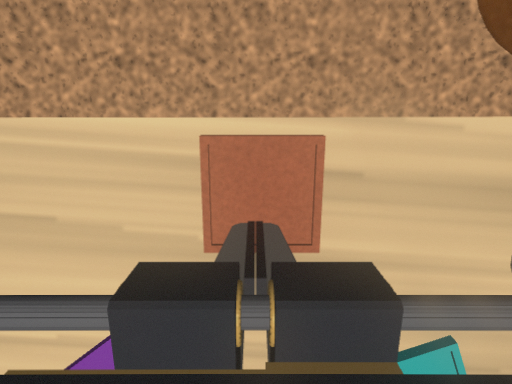

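View pics/s14.png

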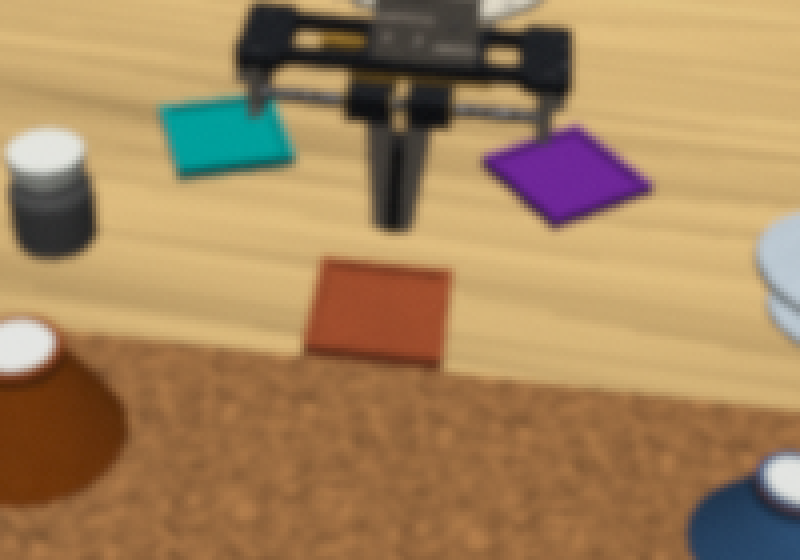

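At about 46° the far edge stopped sticking and slid down the face. The near edge then dropped under the still-rising tips, and the dish fell back flat, open face up, just short of the board with its corners at (200,135), (325,135), (203,252) and (320,252). Nothing else was disturbed. I'll retry with more overlap, and from about 43° I'll sweep level so the far edge can slide down in a controlled way.

```bash
python3 -m pendant '[{"rotation":[0,0,0],"delta_pos":[0,0,30],"grip":0},{"rotation":[0,0,0],"delta_pos":[0,0,60],"grip":0},{"rotation":[0,0,0],"delta_pos":[25,0,64],"grip":0},{"rotation":[0,0,0],"delta_pos":[50,0,64],"grip":0},{"rotation":[0,0,0],"delta_pos":[70,0,64],"grip":0}]' 20
python3 - <<'E'
from h import *
st()
im,d=ctrl.grab_frame('wrist');save('w15',im)
plan(bw(-113,2,-4.5))
E
```

```text
t: 14.7
tcp_pos: [433.8, 33.1, 3.9]
ee_rot: [-3.011, 1.57, 0.201]
contact_force: [-0.2, 0.2, 0.5]
opening: 0.007
t 14.70 bx -126.7 by 2.1 z 3.9 | F bx -0.1 by 0.2 z 0.5 | op 0.01
dpos [  5.6   0.7 -16.2] rot [-0.001  0.005  0.002]
```

View pics/w15.png

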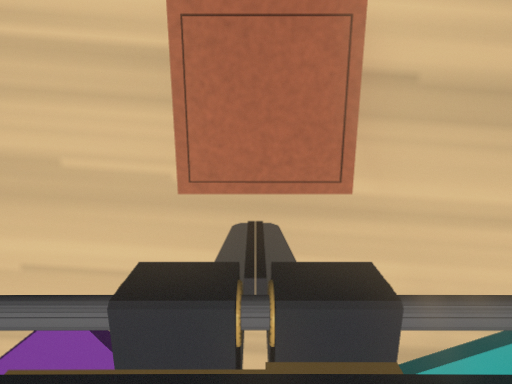

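```bash
python3 -m pendant '[{"rotation":[0,0,0],"delta_pos":[2,0,0],"grip":0},{"rotation":[0,0,0],"delta_pos":[4,0,0],"grip":0},{"rotation":[0,0,0],"delta_pos":[6,0,0],"grip":0},{"rotation":[0,0,0],"delta_pos":[6,0,-4],"grip":0},{"rotation":[0,0,0],"delta_pos":[6,0,-8],"grip":0}]' 20
python3 - <<'E'
from h import *
st()
E
```

```text
t: 15.25
tcp_pos: [443.1, 33.5, -0.5]
ee_rot: [2.892, 1.569, -0.179]
contact_force: [0.1, 0.6, -0.0]
opening: 0.008
t 15.25 bx -117.5 by 1.9 z -0.5 | F bx 0.1 by 0.6 z -0.0 | op 0.01
```

```bash
python3 -m pendant '[{"rotation":[0,0,0],"delta_pos":[2,0,0],"grip":0},{"rotation":[0,0,0],"delta_pos":[4,0,0],"grip":0},{"rotation":[0,0,0],"delta_pos":[4,0,-5],"grip":0},{"rotation":[0,0,0],"delta_pos":[4,0,-10],"grip":0},{"rotation":[0,0,0],"delta_pos":[4,0,-15],"grip":0}]' 20
python3 - <<'E'
from h import *
st()
E
python3 -m pendant '[{"rotation":[0,0,0],"delta_pos":[0,0,-2],"grip":0},{"rotation":[0,0,0],"delta_pos":[0,0,-4],"grip":0},{"rotation":[0,0,0],"delta_pos":[0,0,-5],"grip":0},{"rotation":[0,0,0],"delta_pos":[0,0,-6],"grip":0},{"rotation":[0,0,0],"delta_pos":[0,0,-6.5],"grip":0}]' 20
python3 - <<'E'
from h import *
st()
E
```

```text
t: 15.75
tcp_pos: [444.8, 34.1, -5.7]
ee_rot: [-0.022, 1.539, -3.088]
contact_force: [-52.8, -11.0, 63.9]
opening: 0.0
t 15.75 bx -115.7 by 2.3 z -5.7 | F bx -53.4 by -7.2 z 63.9 | op 0.00
t: 16.25
tcp_pos: [445.0, 34.1, -5.7]
ee_rot: [-0.018, 1.524, -3.083]
contact_force: [-64.2, -14.9, 79.0]
opening: 0.006
t 16.25 bx -115.6 by 2.4 z -5.7 | F bx -65.1 by -10.3 z 79.0 | op 0.01
```

The tips pressed on the bench because the reading lagged the command. I'm raising them at once.

```bash
python3 -m pendant '[{"rotation":[0,0,0],"delta_pos":[-6,0,14],"grip":0},{"rotation":[0,0,0],"delta_pos":[-7,0,16],"grip":0},{"rotation":[0,0,0],"delta_pos":[-7,0,16],"grip":0},{"rotation":[0,0,0],"delta_pos":[-7,0,16],"grip":0},{"rotation":[0,0,0],"delta_pos":[-7,0,16],"grip":0}]' 20
python3 - <<'E'
from h import *
st()
im,d=ctrl.grab_frame('wrist');save('w16',im);st()
s=ctrl.state();Rt=R.from_euler('xyz',s['ee_rot']).as_matrix();print(np.round(R.from_matrix(Rt.T@Rdes()).as_rotvec(),3))
E
```

```text
t: 16.75
tcp_pos: [448.1, 34.0, 1.8]
ee_rot: [-3.031, 1.571, 0.181]
contact_force: [0.1, 0.2, 0.3]
opening: 0.001
t 16.75 bx -112.5 by 2.0 z 1.8 | F bx 0.1 by 0.2 z 0.3 | op 0.00
t 16.80 bx -112.6 by 2.0 z 1.7 | F bx -0.3 by -1.1 z 0.2 | op 0.00
[-0.  0.  0.]
```

View pics/w16.png

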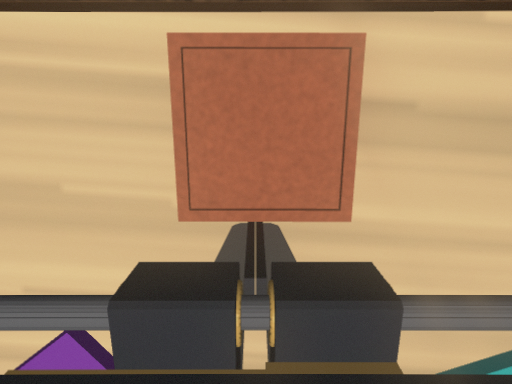

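```bash
python3 -m pendant '[{"rotation":[0,0,0],"delta_pos":[2,0,0],"grip":0},{"rotation":[0,0,0],"delta_pos":[4,0,0],"grip":0},{"rotation":[0,0,0],"delta_pos":[4.7,0,0],"grip":0},{"rotation":[0,0,0],"delta_pos":[4.7,0,-1],"grip":0},{"rotation":[0,0,0],"delta_pos":[4.7,0,-2],"grip":0}]' 20
python3 - <<'E'
from h import *
st()
E
```

```text
t: 17.3
tcp_pos: [449.7, 34.1, -2.8]
ee_rot: [-0.455, 1.571, 2.757]
contact_force: [-0.6, 0.2, -0.5]
opening: 0.006
t 17.30 bx -110.9 by 2.0 z -2.8 | F bx -0.5 by 0.2 z -0.5 | op 0.01
```

```bash
python3 -m pendant '[{"rotation":[0,0,0],"delta_pos":[0,0,-3],"grip":0},{"rotation":[0,0,0],"delta_pos":[0,0,-6],"grip":0},{"rotation":[0,0,0],"delta_pos":[0,0,-9],"grip":0},{"rotation":[0,0,0],"delta_pos":[0,0,-11],"grip":0},{"rotation":[0,0,0],"delta_pos":[0,0,-13],"grip":0}]' 20
python3 - <<'E'
from h import *
st()
E
```

```text
t: 17.8
tcp_pos: [462.7, 35.1, -2.9]
ee_rot: [-0.212, 1.571, 3.001]
contact_force: [-1.6, -0.6, 0.3]
opening: 0.004
t 17.80 bx -97.8 by 2.0 z -2.9 | F bx -1.6 by -0.4 z 0.3 | op 0.00
```

```bash
python3 -m pendant '[{"rotation":[0,0,0],"delta_pos":[0,0,-0.8],"grip":0},{"rotation":[0,0,0],"delta_pos":[0,0,-1.5],"grip":0},{"rotation":[0,0,0],"delta_pos":[0,0,-2.1],"grip":0},{"rotation":[0,0,0],"delta_pos":[-1,0,-2.3],"grip":0},{"rotation":[0,0,0],"delta_pos":[-2.5,0,-2.4],"grip":0}]' 20
python3 - <<'E'
from h import *
st()
E
```

```text
t: 18.3
tcp_pos: [463.8, 35.1, -0.9]
ee_rot: [-0.011, 1.569, -3.082]
contact_force: [-5.2, -3.0, -1.5]
opening: 0.002
t 18.30 bx -96.7 by 2.0 z -0.9 | F bx -5.4 by -2.7 z -1.5 | op 0.00
```

Contact and press are good (5 N, Fz already lifting), so I'll sweep up as before.

```bash
python3 -m pendant '[{"rotation":[0,0,0],"delta_pos":[-2,0,-0.3],"grip":0},{"rotation":[0,0,0],"delta_pos":[-4,0,-0.6],"grip":0},{"rotation":[0,0,0],"delta_pos":[-6,0,-0.7],"grip":0},{"rotation":[0,0,0],"delta_pos":[-8,0,-0.8],"grip":0},{"rotation":[0,0,0],"delta_pos":[-10,0,-0.9],"grip":0}]' 20
python3 - <<'E'
from h import *
st()
E
python3 -m pendant '[{"rotation":[0,0,0],"delta_pos":[-2.2,0,-0.1],"grip":0},{"rotation":[0,0,0],"delta_pos":[-4.4,0,-0.3],"grip":0},{"rotation":[0,0,0],"delta_pos":[-6.6,0,-0.7],"grip":0},{"rotation":[0,0,0],"delta_pos":[-8.8,0,-1.2],"grip":0},{"rotation":[0,0,0],"delta_pos":[-11,0,-1.7],"grip":0}]' 20
python3 - <<'E'
from h import *
st()
im,d=dishplane((80,110,140,170,205))
E
```

```text
t: 18.8
tcp_pos: [464.0, 35.2, 9.0]
ee_rot: [-0.041, 1.567, -3.111]
contact_force: [-6.1, -2.5, -0.0]
opening: 0.007
t 18.80 bx -96.5 by 2.1 z 9.0 | F bx -6.2 by -2.0 z -0.0 | op 0.01
t: 19.3
tcp_pos: [465.4, 35.2, 20.0]
ee_rot: [-0.005, 1.566, -3.076]
contact_force: [-7.0, -3.7, 0.4]
opening: 0.006
t 19.30 bx -95.1 by 2.0 z 20.0 | F bx -7.2 by -3.2 z 0.4 | op 0.01
80 [-9.1 16.2]
110 [-24.3  20.6]
140 [-39.5  24.8]
170 [-54.7  27.9]
205 [-72.2  33.7]
```

```bash
python3 -m pendant '[{"rotation":[0,0,0],"delta_pos":[-3,0,-0.5],"grip":0},{"rotation":[0,0,0],"delta_pos":[-6,0,-1.1],"grip":0},{"rotation":[0,0,0],"delta_pos":[-9,0,-1.8],"grip":0},{"rotation":[0,0,0],"delta_pos":[-12,0,-2.7],"grip":0},{"rotation":[0,0,0],"delta_pos":[-14.8,0,-3.7],"grip":0}]' 20
python3 - <<'E'
from h import *
st()
im,d=dishplane((90,130,170,205))
E
```

```text
t: 19.85
tcp_pos: [469.6, 35.3, 35.2]
ee_rot: [0.115, 1.567, -2.956]
contact_force: [-6.5, -3.1, 2.1]
opening: 0.004
t 19.85 bx -90.9 by 1.8 z 35.2 | F bx -6.7 by -2.6 z 2.1 | op 0.00
90 [-8.9 17. ]
130 [-30.6  28. ]
170 [-51.3  37.9]
205 [-68.2  47.4]
```

```bash
python3 -m pendant '[{"rotation":[0,0,0],"delta_pos":[-2.7,0,-1.1],"grip":0},{"rotation":[0,0,0],"delta_pos":[-5.4,0,-2.3],"grip":0},{"rotation":[0,0,0],"delta_pos":[-8,0,-3.7],"grip":0},{"rotation":[0,0,0],"delta_pos":[-10.6,0,-5.2],"grip":0},{"rotation":[0,0,0],"delta_pos":[-13,0,-6.8],"grip":0}]' 20
python3 - <<'E'
from h import *
st()
im,d=dishplane((110,140,170,200))
E
```

```text
t: 20.4
tcp_pos: [476.2, 35.4, 48.4]
ee_rot: [0.27, 1.566, -2.8]
contact_force: [-9.9, -5.6, 4.1]
opening: 0.008
t 20.40 bx -84.3 by 1.4 z 48.4 | F bx -10.2 by -4.8 z 4.1 | op 0.01
110 [-13.4  21.7]
140 [-30.2  34.2]
170 [-45.7  45.8]
200 [-59.9  56.9]
```

```bash
python3 -m pendant '[{"rotation":[0,0,0],"delta_pos":[-0.8,0,-1],"grip":0},{"rotation":[0,0,0],"delta_pos":[-1.4,0,-2],"grip":0},{"rotation":[0,0,0],"delta_pos":[-2.0,0,-3],"grip":0},{"rotation":[0,0,0],"delta_pos":[-2.6,0,-4],"grip":0},{"rotation":[0,0,0],"delta_pos":[-3,0,-5],"grip":0}]' 20
python3 - <<'E'
from h import *
st()
im,d=dishplane((120,140,170,195));save('w20',im)
im,d=ctrl.grab_frame('scene');save('s20',im[120:260,180:380].repeat(4,0).repeat(4,1))
E
```

```text
t: 20.95
tcp_pos: [478.8, 34.8, 50.8]
ee_rot: [0.251, 1.56, -2.818]
contact_force: [-18.0, -10.4, 10.2]
opening: 0.005
t 20.95 bx -81.8 by 0.6 z 50.8 | F bx -18.7 by -9.1 z 10.2 | op 0.01
120 [-17.3  25. ]
140 [-28.4  33.8]
170 [-43.7  47.3]
195 [-55.7  56.1]
```

View pics/w20.png

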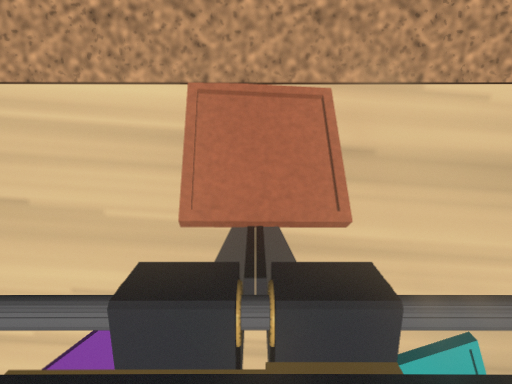

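View pics/s20.png

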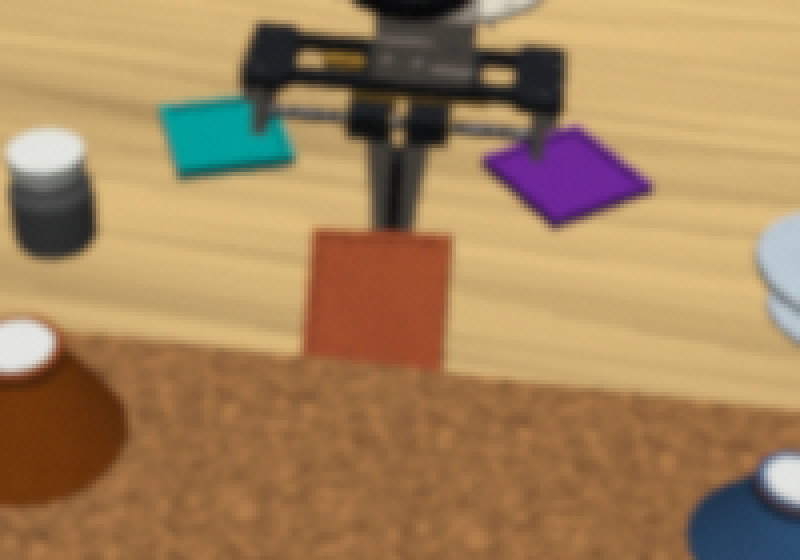

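The press rose to 18 N, and one far corner slid (right, row 88) while the left still sticks (row 84). I'll ease the press by about 2 mm and look again.

```bash
python3 -m pendant '[{"rotation":[0,0,0],"delta_pos":[0,0,0.6],"grip":0},{"rotation":[0,0,0],"delta_pos":[0,0,1.2],"grip":0},{"rotation":[0,0,0],"delta_pos":[0,0,1.6],"grip":0},{"rotation":[0,0,0],"delta_pos":[-0.5,0,1.6],"grip":0},{"rotation":[0,0,0],"delta_pos":[-1,0,1.6],"grip":0}]' 20
python3 - <<'E'
from h import *
st()
im,d=dishplane((120,140,170,195));save('w21',im)
s=ctrl.state();Rt=R.from_euler('xyz',s['ee_rot']).as_matrix();print(np.round(R.from_matrix(Rt.T@Rdes()).as_rotvec(),3))
E
```

```text
t: 21.55
tcp_pos: [478.9, 35.2, 52.2]
ee_rot: [0.303, 1.564, -2.767]
contact_force: [-11.7, -6.5, 6.7]
opening: 0.007
t 21.55 bx -81.6 by 1.0 z 52.2 | F bx -12.1 by -5.7 z 6.7 | op 0.01
120 [-16.9  26.1]
140 [-28.1  34.7]
170 [-43.6  47.5]
195 [-55.4  57.8]
[ 0.     0.006 -0.002]
```

View pics/w21.png

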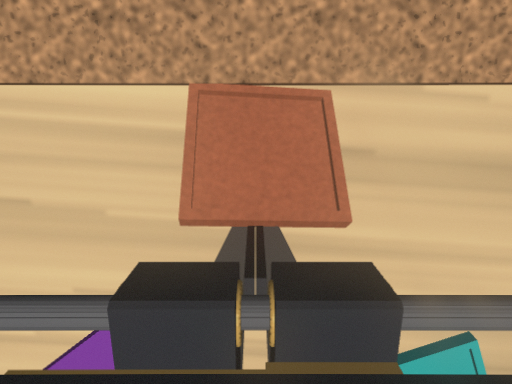

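Only the far left corner bears on the board, so the dish has twisted about 2.5°. Sweeping the near side about 3.5 mm to the right (tool +y) turns it square again.

```bash
python3 -m pendant '[{"rotation":[0,0,0],"delta_pos":[0,0.8,-0.3],"grip":0},{"rotation":[0,0,0],"delta_pos":[0,1.6,-0.6],"grip":0},{"rotation":[0,0,0],"delta_pos":[0,2.4,-0.9],"grip":0},{"rotation":[0,0,0],"delta_pos":[0,3.2,-1.2],"grip":0},{"rotation":[0,0,0],"delta_pos":[0,4,-1.5],"grip":0}]' 20
python3 - <<'E'
from h import *
st()
im,d=dishplane((120,140,170,195));save('w22',im)
E
```

```text
t: 22.1
tcp_pos: [480.9, 31.6, 52.4]
ee_rot: [0.211, 1.565, -2.86]
contact_force: [-11.6, -5.9, 6.9]
opening: 0.004
t 22.10 bx -79.9 by -2.7 z 52.4 | F bx -12.0 by -5.1 z 6.9 | op 0.00
120 [-15.2  24.6]
140 [-26.4  34.4]
170 [-42.   46.9]
195 [-54.  57.]
```

View pics/w22.png

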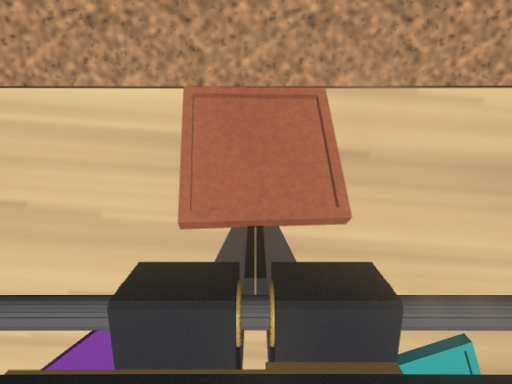

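The far edge is flush again (rows 88–89) at about 40°. Now I'll go mostly level with a small rise.

```bash
python3 -m pendant '[{"rotation":[0,0,0],"delta_pos":[-1.1,0.3,-0.7],"grip":0},{"rotation":[0,0,0],"delta_pos":[-2.2,0.6,-1.5],"grip":0},{"rotation":[0,0,0],"delta_pos":[-3.3,0.9,-2.4],"grip":0},{"rotation":[0,0,0],"delta_pos":[-4.4,1.2,-3.4],"grip":0},{"rotation":[0,0,0],"delta_pos":[-5.5,1.2,-4.4],"grip":0}]' 20
python3 - <<'E'
from h import *
st()
im,d=dishplane((125,145,170,190));save('w23',im)
E
```

```text
t: 22.65
tcp_pos: [488.4, 31.6, 58.3]
ee_rot: [3.06, 1.569, -0.011]
contact_force: [-0.5, 0.6, -0.6]
opening: 0.006
t 22.65 bx -72.4 by -3.2 z 58.3 | F bx -0.4 by 0.6 z -0.6 | op 0.01
125 [-11.1  16.3]
145 [-22.6  31.9]
170 [-35.7  46.4]
190 [-44.9  58.3]
```

View pics/w23.png

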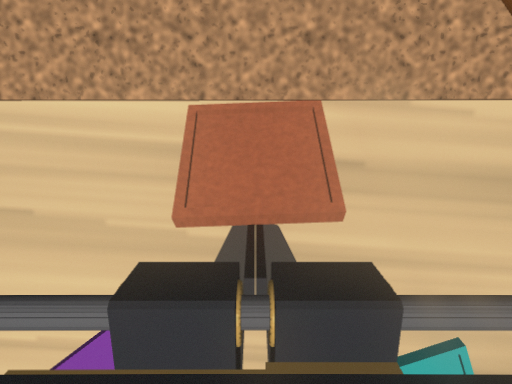

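It has slid down to bench level at about 51°, with slack contact. I'll push on level at once.

```bash
python3 -m pendant '[{"rotation":[0,0,0],"delta_pos":[0,0,-3],"grip":0},{"rotation":[0,0,0],"delta_pos":[0,0,-5],"grip":0},{"rotation":[0,0,0],"delta_pos":[-0.5,0,-7],"grip":0},{"rotation":[0,0,0],"delta_pos":[-1.5,0,-9],"grip":0},{"rotation":[0,0,0],"delta_pos":[-2.5,0,-11],"grip":0}]' 20
python3 - <<'E'
from h import *
st()
im,d=dishplane((135,145,170,190));save('w24',im)
E
```

```text
t: 23.2
tcp_pos: [498.9, 32.4, 60.6]
ee_rot: [-2.985, 1.571, 0.227]
contact_force: [-0.7, 0.2, -0.2]
opening: 0.007
t 23.20 bx -61.8 by -3.2 z 60.6 | F bx -0.7 by 0.2 z -0.2 | op 0.01
135 [-6.9 16.6]
145 [-12.6  25.9]
170 [-25.4  45.8]
190 [-34.1  60.4]
```

View pics/w24.png

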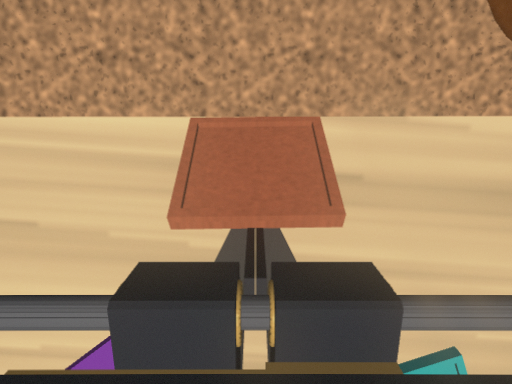

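58° now, square and supported on the bench at the board's foot. I'll carry on over the arc.

```bash
python3 -m pendant '[{"rotation":[0,0,0],"delta_pos":[-1,0,-2.5],"grip":0},{"rotation":[0,0,0],"delta_pos":[-2,0,-5],"grip":0},{"rotation":[0,0,0],"delta_pos":[-3,0,-8],"grip":0},{"rotation":[0,0,0],"delta_pos":[-4,0,-11],"grip":0},{"rotation":[0,0,0],"delta_pos":[-5,0,-14],"grip":0}]' 20
python3 - <<'E'
from h import *
st()
im,d=dishplane((160,170,180,190));save('w25',im)
im,d=ctrl.grab_frame('scene');save('s25',im[120:260,180:380].repeat(4,0).repeat(4,1))
E
```

```text
t: 23.75
tcp_pos: [512.2, 33.4, 66.4]
ee_rot: [-0.068, 1.569, -3.139]
contact_force: [-8.0, 0.6, 13.2]
opening: 0.006
t 23.75 bx -48.6 by -3.1 z 66.4 | F bx -7.9 by 1.2 z 13.2 | op 0.01
160 [-9.  30.5]
170 [-13.7  41.6]
180 [-17.8  52.2]
190 [-21.4  62.7]
```

View pics/w25.png

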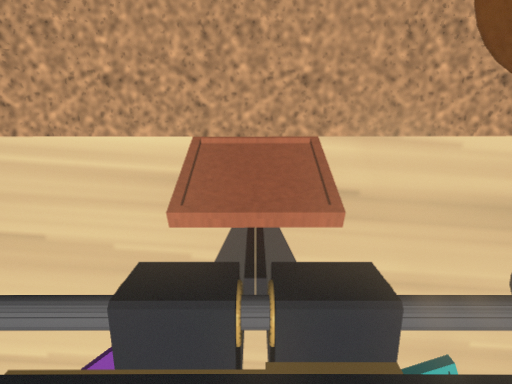

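View pics/s25.png

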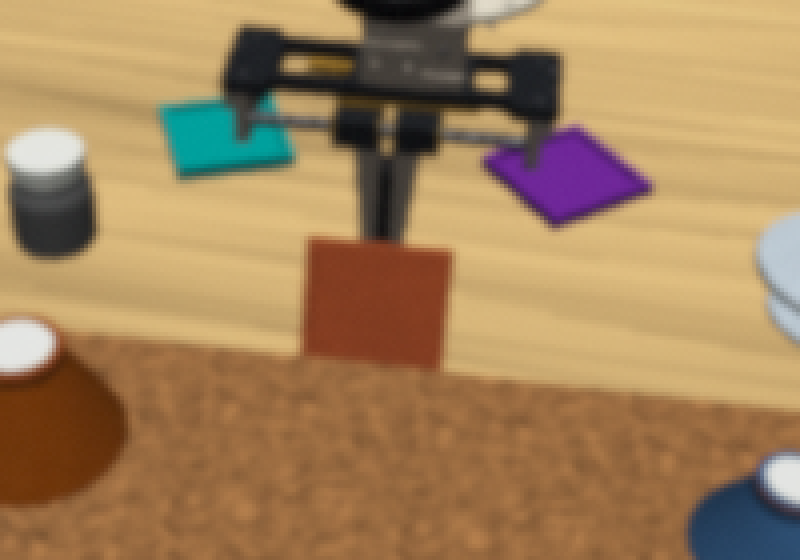

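69°. The tips push down 13 N, so I'll rise a bit more while pushing over.

```bash
python3 -m pendant '[{"rotation":[0,0,0],"delta_pos":[-2.5,0,-2],"grip":0},{"rotation":[0,0,0],"delta_pos":[-4.5,0,-5],"grip":0},{"rotation":[0,0,0],"delta_pos":[-6,0,-8],"grip":0},{"rotation":[0,0,0],"delta_pos":[-7,0,-11],"grip":0},{"rotation":[0,0,0],"delta_pos":[-8,0,-14],"grip":0}]' 20
python3 - <<'E'
from h import *
st()
im,d=ctrl.grab_frame('wrist');save('w26',im)
im,d=ctrl.grab_frame('scene');save('s26',im[120:260,180:380].repeat(4,0).repeat(4,1))
E
```

```text
t: 24.35
tcp_pos: [526.9, 34.3, 73.4]
ee_rot: [0.536, 1.571, -2.535]
contact_force: [-1.0, -0.5, 0.3]
opening: 0.006
t 24.35 bx -33.8 by -3.3 z 73.4 | F bx -1.0 by -0.4 z 0.3 | op 0.01
```

View pics/w26.png

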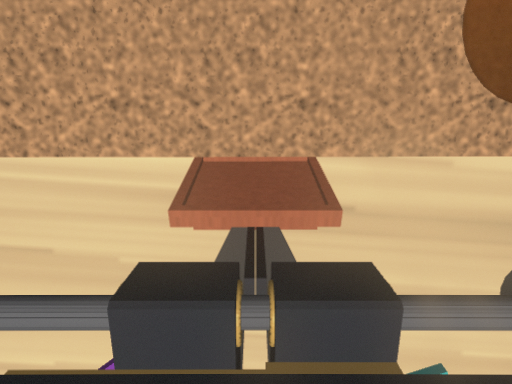

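View pics/s26.png

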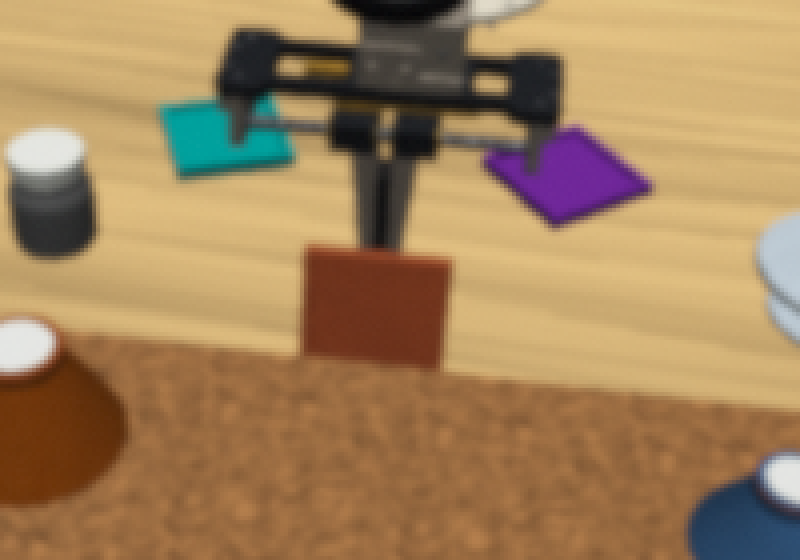

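It is now about 80° and nearly upright. I'll push the top on over.

```bash
python3 -m pendant '[{"rotation":[0,0,0],"delta_pos":[-0.5,0,-4],"grip":0},{"rotation":[0,0,0],"delta_pos":[-1,0,-8],"grip":0},{"rotation":[0,0,0],"delta_pos":[-1.5,0,-12],"grip":0},{"rotation":[0,0,0],"delta_pos":[-2,0,-16],"grip":0},{"rotation":[0,0,0],"delta_pos":[-2,0,-20],"grip":0}]' 20
python3 - <<'E'
from h import *
st()
im,d=ctrl.grab_frame('wrist');save('w27',im)
im,d=ctrl.grab_frame('scene');save('s27',im[120:260,180:380].repeat(4,0).repeat(4,1))
E
```

```text
t: 24.95
tcp_pos: [546.9, 35.8, 75.6]
ee_rot: [2.713, 1.571, -0.357]
contact_force: [-0.2, -0.2, 0.1]
opening: 0.004
t 24.95 bx -13.7 by -3.3 z 75.6 | F bx -0.2 by -0.2 z 0.1 | op 0.00
```

View pics/w27.png

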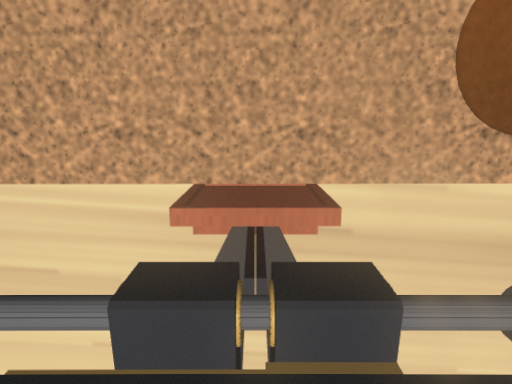

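View pics/s27.png

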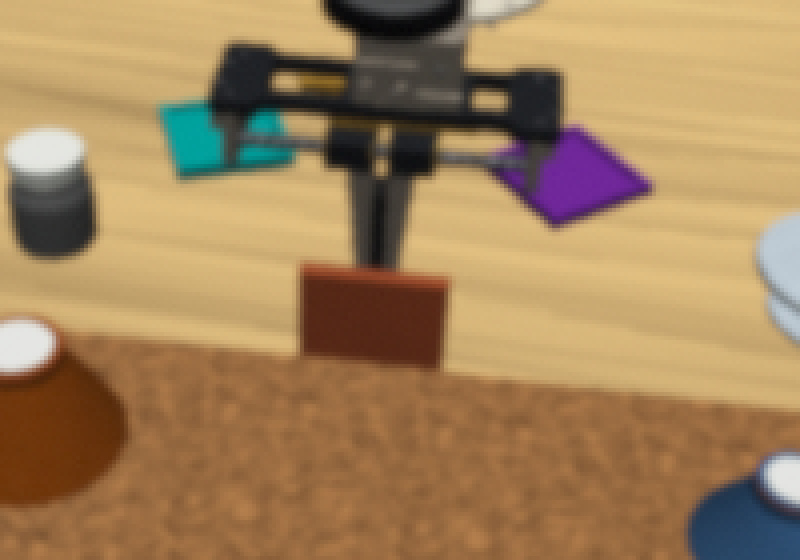

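The dish is upright against the board, with the foot ring toward the fingers. Now I'll push it over.

```bash
python3 -m pendant '[{"rotation":[0,0,0],"delta_pos":[0,0,-5],"grip":0},{"rotation":[0,0,0],"delta_pos":[0,0,-10],"grip":0},{"rotation":[0,0,0],"delta_pos":[0,0,-15],"grip":0},{"rotation":[0,0,0],"delta_pos":[0,0,-20],"grip":0},{"rotation":[0,0,0],"delta_pos":[0,0,-25],"grip":0}]' 20
python3 - <<'E'
from h import *
st()
im,d=ctrl.grab_frame('wrist');save('w28',im)
im,d=ctrl.grab_frame('scene');save('s28',im[120:260,180:380].repeat(4,0).repeat(4,1))
E
```

```text
t: 25.55
tcp_pos: [571.6, 37.6, 75.1]
ee_rot: [-0.154, 1.57, 3.058]
contact_force: [-0.2, 0.1, -0.6]
opening: 0.008
t 25.55 bx 11.0 by -3.2 z 75.1 | F bx -0.2 by 0.1 z -0.6 | op 0.01
```

View pics/w28.png

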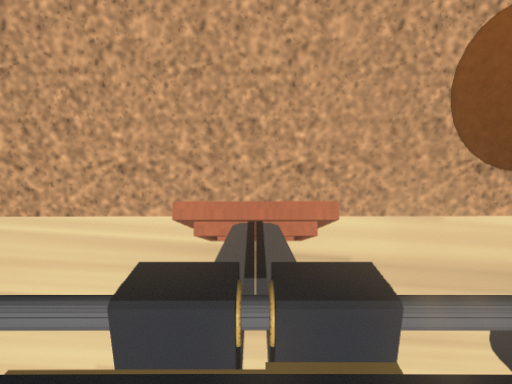

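View pics/s28.png

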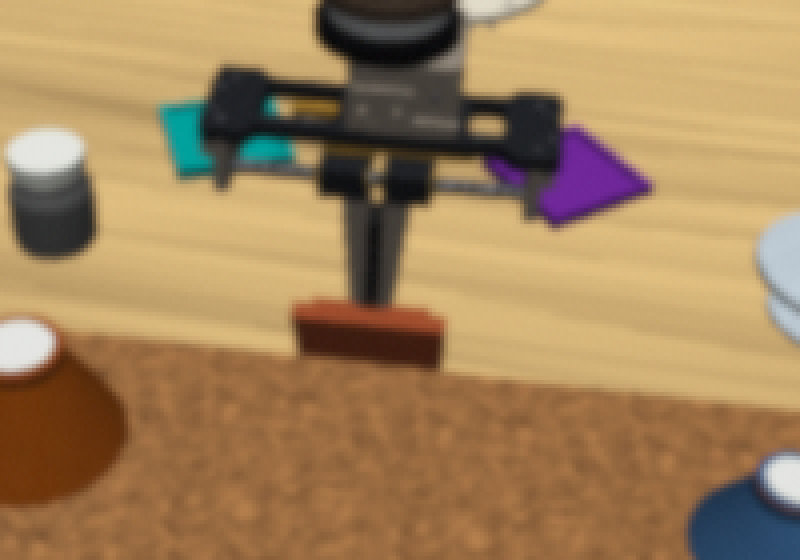

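It is past vertical and leaning over the board edge. I'll keep pushing.

```bash
python3 -m pendant '[{"rotation":[0,0,0],"delta_pos":[0,0,-6],"grip":0},{"rotation":[0,0,0],"delta_pos":[1,0,-12],"grip":0},{"rotation":[0,0,0],"delta_pos":[2,0,-18],"grip":0},{"rotation":[0,0,0],"delta_pos":[3,0,-24],"grip":0},{"rotation":[0,0,0],"delta_pos":[4,0,-30],"grip":0}]' 20
python3 - <<'E'
from h import *
st()
im,d=ctrl.grab_frame('wrist');save('w29',im)
im,d=ctrl.grab_frame('scene');save('s29',im[120:260,180:380].repeat(4,0).repeat(4,1))
E
```

```text
t: 26.15
tcp_pos: [601.9, 39.7, 71.3]
ee_rot: [-0.246, 1.571, 2.966]
contact_force: [-0.1, 0.1, 0.0]
opening: 0.004
t 26.15 bx 41.4 by -3.2 z 71.3 | F bx -0.1 by 0.1 z 0.0 | op 0.00
```

View pics/w29.png

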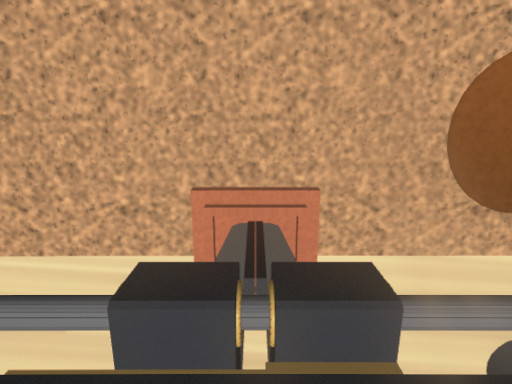

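View pics/s29.png

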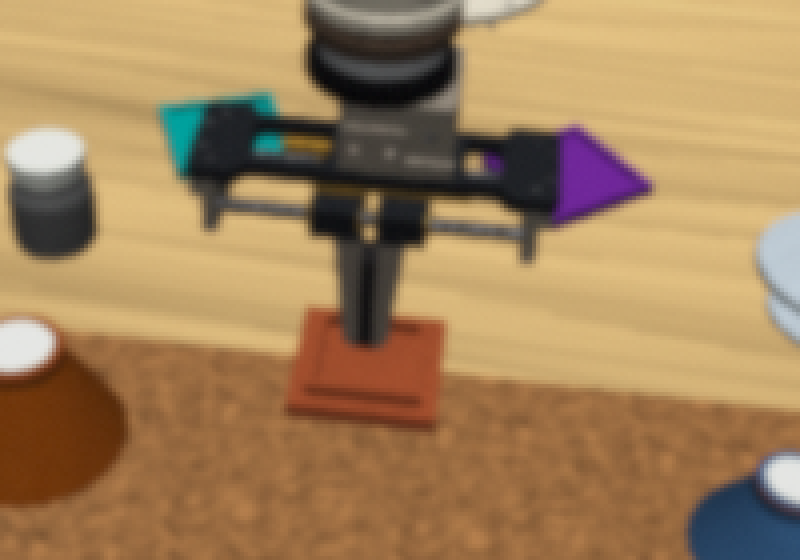

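The dish has toppled face down with its foot ring up, and it still overhangs the edge. I'll back off behind it.

```bash
python3 -m pendant '[{"rotation":[0,0,0],"delta_pos":[0,0,-0],"grip":0},{"rotation":[0,0,0],"delta_pos":[0,0,35],"grip":0},{"rotation":[0,0,0],"delta_pos":[0,0,70],"grip":0},{"rotation":[0,0,0],"delta_pos":[0,0,100],"grip":0},{"rotation":[0,0,0],"delta_pos":[15,0,104],"grip":0}]' 20
python3 - <<'E'
from h import *
st()
im,d=ctrl.grab_frame('wrist');save('w30',im);st()
cal=ctrl.get_calibration('wrist')
np.set_printoptions(precision=1,suppress=True)
for r in range(70,215,10):
    q=p2w(cal,(258,r),d[r,258]);print(r,wb(q),round(q[2],1))
E
```

```text
t: 26.75
tcp_pos: [495.8, 32.4, 57.4]
ee_rot: [2.79, 1.57, -0.281]
contact_force: [0.3, -0.7, -0.0]
opening: 0.006
t 26.75 bx -64.9 by -3.0 z 57.4 | F bx 0.2 by -0.7 z -0.0 | op 0.01
t 26.80 bx -66.5 by -2.6 z 54.4 | F bx -1.7 by -0.1 z -1.4 | op 0.01
70 [26.9 -4.5] 25.1
80 [21.3 -4.5] 25.3
90 [15.5 -4.5] 26.8
100 [ 9.8 -4.5] 26.4
110 [ 4.  -4.5] 25.7
120 [-1.9 -4.5] 26.7
130 [-7.9 -4.5] 26.4
140 [-14.1  -4.6] 25.8
150 [-19.2  -4.5] 34.7
160 [-26.7  -4.6] 25.4
170 [-33.1  -4.6] 25.8
180 [-46.1  -4.9] -4.0
190 [-53.7  -4.9] -4.1
200 [-61.6  -4.9] -4.7
210 [-69.2  -4.9] -4.0
```

View pics/w30.png

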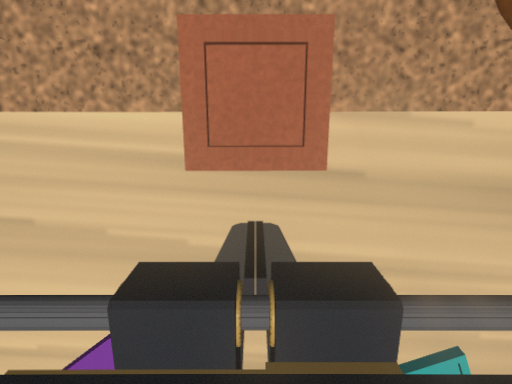

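The wrist view shows the dish foot up, corners (178,14), (333,14), (185,171) and (328,171). The board edge is at row 112, so about 33 mm overhangs. I'll lower the tips to side height behind it.

```bash
python3 -m pendant '[{"rotation":[0,0,0],"delta_pos":[10,0,0],"grip":0},{"rotation":[0,0,0],"delta_pos":[20,0,0],"grip":0},{"rotation":[0,0,0],"delta_pos":[30,0,0],"grip":0},{"rotation":[0,0,0],"delta_pos":[32,0,0],"grip":0},{"rotation":[0,0,0],"delta_pos":[32,0,0],"grip":0}]' 20
python3 -c "
from h import *
st()"
```

```text
t: 27.3
tcp_pos: [497.4, 32.4, 23.8]
ee_rot: [-0.259, 1.569, 2.954]
contact_force: [-0.2, 0.6, -0.4]
opening: 0.005
t 27.30 bx -63.4 by -3.1 z 23.8 | F bx -0.1 by 0.6 z -0.4 | op 0.00
```

```bash
python3 -m pendant '[{"rotation":[0,0,0],"delta_pos":[3,0,0],"grip":0},{"rotation":[0,0,0],"delta_pos":[5.5,0,0],"grip":0},{"rotation":[0,0,0],"delta_pos":[5.5,0,-7],"grip":0},{"rotation":[0,0,0],"delta_pos":[5.5,0,-14],"grip":0},{"rotation":[0,0,0],"delta_pos":[5.5,0,-20],"grip":0}]' 20
python3 -c "
from h import *
st()"
python3 -m pendant '[{"rotation":[0,0,0],"delta_pos":[0,0,-5],"grip":0},{"rotation":[0,0,0],"delta_pos":[0,0,-10],"grip":0},{"rotation":[0,0,0],"delta_pos":[0,0,-15],"grip":0},{"rotation":[0,0,0],"delta_pos":[0,0,-20],"grip":0},{"rotation":[0,0,0],"delta_pos":[0,0,-24],"grip":0}]' 20
python3 - <<'E'
from h import *
st()
im,d=ctrl.grab_frame('wrist');save('w31',im);st()
E
```

```text
t: 27.8
tcp_pos: [518.7, 33.7, 19.3]
ee_rot: [2.94, 1.57, -0.13]
contact_force: [-3.0, 0.5, 1.3]
opening: 0.001
t 27.80 bx -42.0 by -3.3 z 19.3 | F bx -3.0 by 0.7 z 1.3 | op 0.00
t: 28.3
tcp_pos: [542.0, 35.5, 19.0]
ee_rot: [3.114, 1.57, 0.043]
contact_force: [-1.9, 0.1, 1.2]
opening: 0.0
t 28.30 bx -18.6 by -3.2 z 19.0 | F bx -1.9 by 0.2 z 1.2 | op 0.00
t 28.35 bx -18.0 by -3.3 z 19.1 | F bx -0.8 by 0.1 z 0.2 | op 0.01
```

View pics/w31.png

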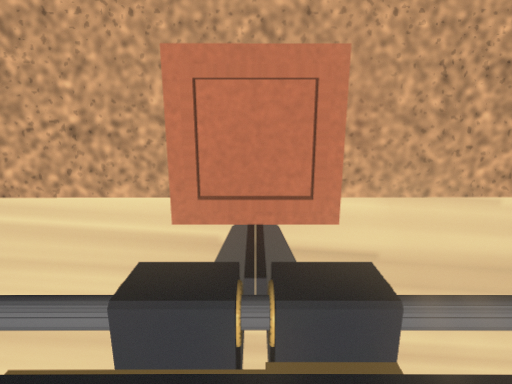

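It slides well and about 8–12 mm still overhangs. I'll push another 28 mm.

```bash
python3 -m pendant '[{"rotation":[0,0,0],"delta_pos":[0,0,-6],"grip":0},{"rotation":[0,0,0],"delta_pos":[0,0,-12],"grip":0},{"rotation":[0,0,0],"delta_pos":[0,0,-18],"grip":0},{"rotation":[0,0,0],"delta_pos":[0,0,-24],"grip":0},{"rotation":[0,0,0],"delta_pos":[0,0,-28],"grip":0}]' 20
python3 - <<'E'
from h import *
st()
im,d=ctrl.grab_frame('wrist');save('w32',im);st()
E
```

```text
t: 28.85
tcp_pos: [570.2, 37.4, 19.0]
ee_rot: [3.101, 1.57, 0.03]
contact_force: [-1.2, 0.2, 0.1]
opening: 0.006
t 28.85 bx 9.6 by -3.3 z 19.0 | F bx -1.1 by 0.3 z 0.1 | op 0.01
t 28.90 bx 10.1 by -3.4 z 19.2 | F bx -0.1 by 0.2 z 0.1 | op 0.00
```

View pics/w32.png

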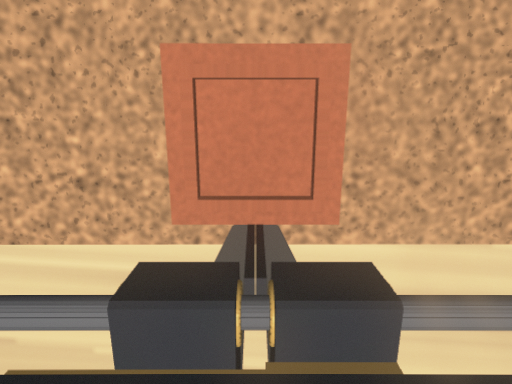

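The dish is now fully on the board: its near side is at row 224 and the board edge at row 244. I'll withdraw and check from the other cameras.

```bash
python3 -m pendant '[{"rotation":[0,0,0],"delta_pos":[0,0,15],"grip":0},{"rotation":[0,0,0],"delta_pos":[0,0,40],"grip":0},{"rotation":[0,0,0],"delta_pos":[-30,0,80],"grip":0},{"rotation":[0,0,0],"delta_pos":[-75,0,110],"grip":0},{"rotation":[0,0,0],"delta_pos":[-115,0,140],"grip":0}]' 20
python3 -m pendant '[{"rotation":[0,0,0],"delta_pos":[0,0,20],"grip":0},{"rotation":[0,0,0],"delta_pos":[0,0,40],"grip":0},{"rotation":[0,0,0],"delta_pos":[0,0,40],"grip":0},{"rotation":[0,0,0],"delta_pos":[0,0,40],"grip":0},{"rotation":[0,0,0],"delta_pos":[0,0,40],"grip":0}]' 20
python3 - <<'E'
from h import *
np.set_printoptions(precision=1,suppress=True)
st()
im,d=ctrl.grab_frame('wrist');save('w33',im);calw=ctrl.get_calibration('wrist')
im,d=ctrl.grab_frame('top');save('t33',im);cal=ctrl.get_calibration('top')
for t,z in (('dish',38),('bowl_large',20),('bowl_small',20),('wax_jar',0),('turntable',0)):
    for r in ctrl.spot_point('top',t)[:2]: print(t,round(r['p'],2),np.array(r['xy']),onz(cal,r['xy'],z))
im,d=ctrl.grab_frame('scene');save('s33',im)
E
```

```text
t: 29.4
tcp_pos: [431.0, 27.7, 131.7]
ee_rot: [-0.463, 1.57, 2.749]
contact_force: [1.1, -0.7, 0.4]
opening: 0.007
t: 29.9
tcp_pos: [393.2, 24.8, 130.9]
ee_rot: [3.028, 1.57, -0.043]
contact_force: [0.3, -0.2, 0.8]
opening: 0.007
t 29.90 bx -167.8 by -3.3 z 130.9 | F bx 0.3 by -0.2 z 0.8 | op 0.01
dish 0.83 [233.2 157.6] [621.2  40.8  38. ]
dish 0.63 [305.4 286.1] [ 335.9 -115.5   38. ]
bowl_large 0.64 [314.2 139.1] [ 671.1 -149.4   20. ]
bowl_small 0.75 [128.3 142.4] [661.9 284.1  20. ]
wax_jar 0.61 [340.8 230. ] [ 458.3 -209.3    0. ]
wax_jar 0.54 [255.8 174.5] [590.  -11.8   0. ]
turntable 0.58 [108.1 247.6] [420.9 325.8   0. ]
```

View pics/w33.png

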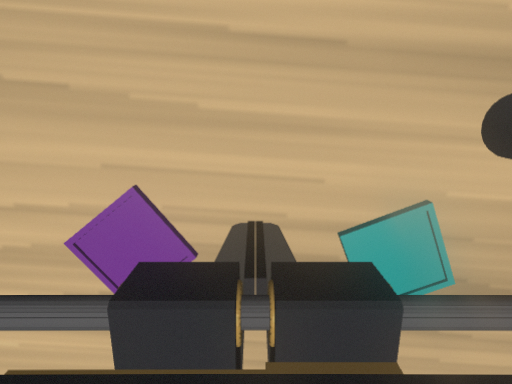

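View pics/t33.png

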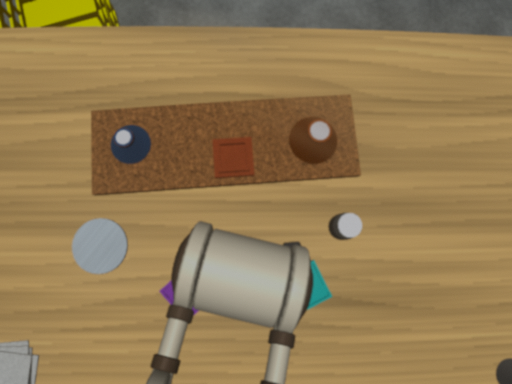

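View pics/s33.png

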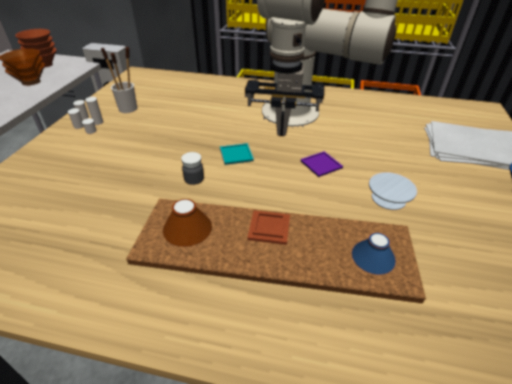

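All the views agree. The dish is foot up at top pixel (233,157), with its near side about 15–20 mm in from the board edge. The bowls, jar and turntable are where they were.

```bash
python3 -c "
from h import *
print(ctrl.state()['t']);print(ctrl.finish_job())"
```

```text
30.3
the job is handed in; nothing more can be done
None
```

The terracotta dish now lies foot up on the ware board with no overhang, and I handed the job in at 30.3 s. I pushed it flat against the board's near edge, swept its near side up, toppled it face down, and pushed it on. It was never gripped or lifted.

**Last checks:** The top and scene views both show the foot ring up and the near side about 15–20 mm in from the edge. The bowls, jar and turntable read within about 6 mm of their first positions, which I take as measurement scatter, and the gripper was well clear at hand-in.

**What went wrong or disagreed:**
- **Fingertip position:** The shut fingertips measured about 6 mm behind the TCP, not 25 mm ahead as the text says. The first push passed above the dish without touching it.
- **First tip-up failed:** At about 46° the far edge lost its grip on the board and the dish fell back flat, face up. On the second try I pushed almost level from about 40°, and it went over.
- **Bench contact:** Between the two tries the fingertips pressed on the bench for about half a second. The last reading was about 65 N sideways and 79 N upward, roughly 103 N combined. That is under the 120 N wrist limit, and I raised them at once. It was the fingertips rather than the gripper's body that pressed, so I don't think the 40 N limit applies.

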